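Warm the cut tumblers on the hotplate

ROBOT

A 6-joint arm with a two-finger parallel gripper is mounted at the origin on the work surface. World frame = base frame: x ahead of the robot, y to its left, z up, the work surface at z = 0. Lengths are in m, angles in rad, forces in N, time in s.
With the tool pointing down it reaches from about 0.3 to 0.875 m from the base axis. Payload 6.4 kg.
Tool frame: the origin (TCP) lies midway between the tips of the shut fingers; the grasp point (between the pads) lies 19 mm behind it (r.tcp_to_grasp is the distance from the TCP to the grasp point, in m); z points along the fingers, x is the direction in which the jaws open and shut, and the axes are right-handed (so a half turn about z gives the same grasp; the last joint's range is limited). The gripper opens to 85 mm and grips with 20 to 120 N. Pads are 22 mm wide; open, the fingers measure 114 mm over their backs; the gripper's body (76 mm by 85 mm) begins 54 mm behind the grasp point. The pads swing forward as they close: fully open they stand 13 mm farther back than shut.
Start: joints at [0.989, 0.181, 1.607, -0, 1.354, -0.206], TCP at [0.211, 0.535, 0.231] pointing down, gripper open.
Joint ranges: [-2.99, 2.99], [-0.89, 2.07], [0.3, 2.58], [-1.14, 4.28], [0, 2.63], [-3.12, 3.12]. Speed limits (rad/s): [2.57, 2.57, 3.01, 3.14, 3.14, 3.14].

INTERFACE

Orientations are given as a rotation vector (axis times angle).
In Python, from station import r, grab_frame, camera_model, order, look_for, pinpoint gives the robot as it stands.
- The arm moves only by the shell command python3 -m crank 'ROWS' [FORCE]. ROWS is JSON, a list of rows, each a list of 3 entries, a list of its own where there are three numbers: the turn, a rotation vector about the world's x, y, z each as a share of 0.08 rad, from -1 to 1, then the shift along the world's x, y, z each as a share of 0.04 m, from -1 to 1, then the gripper's target within -1 to 1 (fully open at 1, half-way at 0, shut at -1). A call has 1 to 5 rows; each row shifts and turns the commanded pose from where the row before left it; what a row does not reach is not made up. A row lasts 1/12 s, in which the tool goes at most 41.7 mm and 7.16 degrees, less where a joint would pass 70% of its speed; a pose out of reach is approached as far as the arm can. A call with a number of a shift or a turn outside -1 to 1 is refused whole. A call with a gripper value outside its range is refused whole. The fingers move at their own pace and stop on an object; FORCE is the grip in N (left out, the last holds). Time passes only in rows, so rows that do not move let the fingers close. It gives the time, the measured TCP pose, the force and the opening at its end, in the units of the state.
- r.sense(): the state, without advancing time (a new reading comes with each control period).
- grab_frame(name): name is "scene" or "side" or "wrist"; returns the picture (384x512x3 uint8, red, green, blue); there is no depth.
- camera_model(name): a dict with "fovy" (degrees; the focal length in pixels is half the picture's height over the tangent of half this angle, whatever the lens; pixels are square), "cx", "cy" (the principal point, pixels), "dist" ([k1, k2, p1, p2, k3] as OpenCV has them; the pictures are not rectified), "origin" and "attitude" of the camera in the world. Camera axes: x right, y down, z forward; pixel columns grow to the right and rows downward; lengths in m; the calibration is good to about 2 mm. A picture is of the moment at which its call begins: read the wrist's pose just before it. camera_model takes no time and is no camera call; for the wrist camera it gives the pose at the moment of the call.
- order.job_done(): hands the job in, once; it reports no verdict.
Trained networks look in the newest picture that a camera, given by its name, has taken for a name from the list of things; names that differ only in an ending like _2 or _b are one class to them, and where a whole thing is asked for, a point or a joint stands for the part that bears it (a point fixed in the world has none). Each returns a list of dicts, best first, with "conf" (0 to 1); they miss things now and then, are a little off and sometimes report something else, mostly with a low value. They report only what shows in the picture. A call takes as long as a camera call.
- look_for(camera, label): "position" ([column, row] in pixels, amid what is visible of it).
- pinpoint(camera, label): "position" ([column, row] in pixels: a listed point, or the origin of a listed thing).
The state is a dict: "time_s": time; "q": joint angles; "dq": joint speeds; "tau": joint torques, N m; "tool_pos": TCP position; "tool_rot": TCP orientation; "contact_force": force on the tool from outside, world axes, zero at the start; "ft_torque": the same for the moment, N m; "grip_width": finger opening in m.
Only numpy, scipy, OpenCV 4.12 (cv2) and the standard library are available. Lean on these libraries where they do the work, as an engineer would, in place of code of your own. Each camera call takes 0.05 s, during which the arm holds its last target. There are 200 camera calls.

TASK

Put all the small tumblers from the cork mat into the shallow pan, standing mouth down as they are now, while the pan waits at its starting place on the hotplate; then slide the loaded pan sideways, without lifting it, onto the centre of the other place, the one printed with three rings. After that switch the plate on: take the loose cover off the switch box, push the toggle inside fully over to the far side, and seat the cover back flat over its two pins, leaving the jar, the brush and the wooden block alone.

Things in the scene. Friction and masses are not known exactly. Their poses are not given: they have to be found in the camera images.
- hotplate: fixed low hotplate, steel body with a black top 220 x 420 mm, 30 mm high; origin at the centre of its underside, x and y along its sides (y is the long side), its top is at z = 30 mm
- place_single: starting (waiting) place printed on the hotplate's top: one thin light ring of 188 mm diameter; origin at its centre on the plate's top. It may be at the left or the right end
- place_triple: heating place printed on the hotplate's top: three concentric thin light rings, the outer 188 mm in diameter; origin at its centre on the plate's top, 200 mm from the other place along the plate's long side
- pan: loose shallow round pan of bright metal, 0.4 kg: outer diameter 170 mm, inner 160 mm, 28 mm high, floor 4 mm thick; origin at the centre of its underside. Two grey steel ears stick out at its own +y and -y: each a bar 22 mm wide (along pan x), 10 mm thick, from 83 to 128 mm from the centre, its middle 23 mm above the pan's underside
- tumbler1: small dark blue cut-glass tumbler standing mouth down, may be absent: slightly barrel-shaped, 41 mm diameter at the bottom, 42 mm at 20 mm height, 39 mm at the top, 44 mm high, 0.1 kg; origin at the centre of its underside, z up
- tumbler2: small dark blue cut-glass tumbler standing mouth down, may be absent: slightly barrel-shaped, 41 mm diameter at the bottom, 42 mm at 20 mm height, 39 mm at the top, 44 mm high, 0.1 kg; origin at the centre of its underside, z up
- tumbler3: small dark blue cut-glass tumbler standing mouth down, may be absent: slightly barrel-shaped, 41 mm diameter at the bottom, 42 mm at 20 mm height, 39 mm at the top, 44 mm high, 0.1 kg; origin at the centre of its underside, z up
- tumbler4: small dark blue cut-glass tumbler standing mouth down, may be absent: slightly barrel-shaped, 41 mm diameter at the bottom, 42 mm at 20 mm height, 39 mm at the top, 44 mm high, 0.1 kg; origin at the centre of its underside, z up
- mat: flat cork mat 220 x 200 mm on the bench, under 1 mm thick, on which the tumblers start; origin at its centre at bench height
- switch_box: fixed grey box 140 x 140 mm, rim 80 mm high; origin at the centre of its underside, x points from the toggle's off side (near the robot) to the on side. Open-topped recess 124 mm (x) by 100 mm (y), its floor 36 mm above the bench. Two steel pins, 8 mm thick, 14 mm tall, on the rim 56 mm either way along y. The bench straight beyond it (world +x) is free for 170 mm
- box_seat (a point): centre of the switch box's rim, 80 mm above the bench; axes of the box. The origin of a seated cover is here
- cover: loose square aluminium plate 140 x 140 x 5 mm, 0.25 kg, lying on the switch box's rim at the start; origin at the centre of its underside. Two through holes of 14 mm at 56 mm either way along its y go over the pins (3 mm play all round). A black upright grip bar stands on its middle: 14 mm wide (along x), 50 mm long (along y), from 5 to 35 mm above the underside
- toggle (a joint): angle of the toggle in the switch box, rad: near 0 is off (leaning to the box's -x), 0.9 is fully on (leaning to the box's +x). It stays where it is left; about 1.5 N at the tip moves it
- toggle_tip (a point): tip of the toggle, a black rod 10 mm thick and 33 mm long, its pivot on the recess floor in the middle of the box; the tip lies about 66 mm above the bench at either end of its swing
- jar: closed jar standing beyond the hotplate, 60 mm diameter, 80 mm high; origin at the centre of its underside; leave alone
- brush: hand brush lying beyond the hotplate; leave alone
- wood_block: wooden block 45 x 80 mm, 30 mm high, between the robot and the hotplate; origin at the centre of its underside; leave alone

How it is judged:
On the way, in this order (a step that is already met when the one before it is completed fails the run):
1. all tumblers stand mouth down in the pan while it is still at its starting place (horizontal distance between each of tumbler1, tumbler2, tumbler3, tumbler4 and pan below 0.066 m and z of each of tumbler1, tumbler2, tumbler3, tumbler4 in the frame of pan below 0.012 m and angle between each of tumbler1, tumbler2, tumbler3, tumbler4's own z axis and vertical below 0.15 rad and horizontal distance between pan and place_single below 0.08 m), for 0.2 s.
2. the loaded pan has been slid onto the centre of the three-ring place (horizontal distance between each of tumbler1, tumbler2, tumbler3, tumbler4 and pan below 0.066 m and z of each of tumbler1, tumbler2, tumbler3, tumbler4 in the frame of pan below 0.012 m and angle between each of tumbler1, tumbler2, tumbler3, tumbler4's own z axis and vertical below 0.15 rad and horizontal distance between pan and place_triple below 0.015 m), for 0.2 s.
3. the toggle is pushed over to on (value of joint toggle above 0.72 rad), for 0.2 s.
At the end, for the whole second after the job is handed in: Every tumbler stands mouth down (within 0.15 rad) on the pan's floor, the pan is within 15 mm of the centre of the three-ring place, the toggle is on (over 0.72 rad), the cover lies on the box over its pins (within 7 mm, 0.04 rad of level); pan and cover are at rest (all of step 2 and value of joint toggle above 0.72 rad and distance between cover and box_seat below 0.007 m and angle between cover's own z axis and vertical below 0.04 rad and linear speed of each of pan, cover below 0.02 m/s); the robot touches nothing.
It fails at once if the pan is lifted (12 mm) off the hotplate or tipped (z of pan in the frame of hotplate above 0.042 m or angle between pan's own z axis and vertical above 0.15 rad).
It fails at once if the pan comes off the hotplate (z of pan in the frame of hotplate below 0.02 m).
It fails at once if the jar is disturbed (moved 30 mm) (distance of jar from where it was at the start of the episode above 0.03 m).
It fails at once if the brush is disturbed (moved 30 mm) (distance of brush from where it was at the start of the episode above 0.03 m).
It fails at once if the wooden block is disturbed (moved 30 mm) (distance of wood_block from where it was at the start of the episode above 0.03 m).
Of tumbler1, tumbler2, tumbler3, tumbler4 only 2 to 4 are there at a start; the rules pass over those that are not, and their reading is None.
At some moment in a run one of tumbler1, tumbler2, tumbler3, tumbler4, pan may be knocked a few centimetres aside while the robot is not near it.
It also fails if it takes over 210 s, if anything falls off the work surface, if the arm or the gripper's body presses on something with over 40 N, if the wrist force passes 120 N, or if a joint passes its speed limit or range.

## Working session

There is one attempt and no reset: what is moved stays moved. The work goes in short steps, Python scripts to look and compute and a shell command to move; the robot and the scene stay as the last step left them, time stands still between calls to the robot, and variables do not carry over. Pictures are saved under pics/ and viewed, about 12 in all and at most 16, crops included, and the job is handed in when it is done.

```bash
ls; mkdir -p pics; cat > h.py <<'E'
import numpy as np, cv2
from scipy.spatial.transform import Rotation as R
from station import r, grab_frame, camera_model, order, look_for, pinpoint
def cam(n):
    m=camera_model(n); f=192/np.tan(np.radians(m["fovy"])/2)
    K=np.array([[f,0,m["cx"]],[0,f,m["cy"]],[0,0,1]])
    a=np.array(m["attitude"],float)
    Rm=R.from_rotvec(a).as_matrix() if a.size==3 else a.reshape(3,3)
    return K,np.array(m["dist"],float),np.array(m["origin"],float),Rm
def ray(c,px):
    K,d,o,Rm=c
    u=cv2.undistortPoints(np.array([[px]],float),K,d)[0,0]
    return o,Rm@np.array([u[0],u[1],1])
def onz(c,px,z):
    o,v=ray(c,px); return o+v*(z-o[2])/v[2]
def proj(c,P):
    K,d,o,Rm=c
    rv=R.from_matrix(Rm.T).as_rotvec()
    return cv2.projectPoints(np.array(P,float).reshape(-1,3),rv,-Rm.T@o,K,d)[0][:,0]
def shot(n,name=None):
    c=cam(n); im=grab_frame(n)
    if name: cv2.imwrite(f"pics/{name}.png",im[:,:,::-1])
    return c,im
def find(n,c,label,z,fn=pinpoint,k=6,minc=.2):
    out=[]
    for d in fn(n,label)[:k]:
        if d["conf"]>minc: out.append((round(d["conf"],2),np.round(d["position"],0).tolist(),np.round(onz(c,d["position"],z),3)[:2].tolist()))
    return out
E
python3 - <<'E'
from h import *
print({n:{k:np.round(v,3).tolist() for k,v in camera_model(n).items()} for n in("scene","side","wrist")})
s=r.sense();print(s["tool_pos"],s["tool_rot"],s["grip_width"],r.tcp_to_grasp)
ims=[]
Z=dict(hotplate=0,place_single=.03,place_triple=.03,pan=.03,tumbler1=0,mat=0,box_seat=.08,cover=.08,jar=0,brush=0.01,wood_block=0)
for n in("scene","side"):
    c,im=shot(n,n+"0")
    for l,z in Z.items(): print(n,l,find(n,c,l,z))
E
```

```text
pics
{'scene': {'fovy': 54.355, 'cx': 256.656, 'cy': 191.025, 'dist': [-0.072, 0.0, 0.0, 0.0, 0.0], 'origin': [1.367, -0.317, 0.795], 'attitude': [-1.949, -1.346, 0.634]}, 'side': {'fovy': 54.421, 'cx': 252.556, 'cy': 185.222, 'dist': [-0.024, 0.0, 0.0, 0.0, 0.0], 'origin': [0.377, 0.893, 0.602], 'attitude': [-0.278, 2.583, -1.542]}, 'wrist': {'fovy': 62.788, 'cx': 253.58, 'cy': 187.124, 'dist': [-0.089, 0.0, 0.0, 0.0, 0.0], 'origin': [0.135, 0.564, 0.373], 'attitude': [2.364, 1.608, 0.264]}}
[0.21068329 0.53439468 0.23038075] [ 2.59668681e+00  1.76704810e+00 -2.57041860e-03] 0.08565449339459928 0.0187
scene hotplate [(0.84, [264.0, 210.0], [0.59, -0.016]), (0.69, [237.0, 209.0], [0.555, -0.094])]
scene place_single []
scene place_triple [(0.94, [297.0, 198.0], [0.604, 0.086]), (0.42, [350.0, 140.0], [0.386, 0.403])]
scene pan [(0.98, [238.0, 210.0], [0.591, -0.101]), (0.31, [346.0, 160.0], [0.486, 0.326])]
scene tumbler1 [(0.82, [166.0, 222.0], [0.53, -0.31]), (0.61, [134.0, 237.0], [0.561, -0.409]), (0.61, [152.0, 205.0], [0.44, -0.339]), (0.51, [349.0, 137.0], [0.328, 0.439]), (0.
[... 426 characters left out ...]
ace_single []
side place_triple [(0.57, [239.0, 223.0], [0.603, 0.075])]
side pan [(0.96, [255.0, 192.0], [0.596, -0.105])]
side tumbler1 [(0.72, [310.0, 173.0], [0.443, -0.335]), (0.65, [281.0, 175.0], [0.543, -0.295]), (0.64, [306.0, 165.0], [0.463, -0.396]), (0.54, [283.0, 160.0], [0.554, -0.425]), (0.4, [258.0, 193.0], [0.597, -0.151]), (0.28, [276.0, 319.0], [0.454, 0.355])]
side mat [(0.92, [299.0, 168.0], [0.486, -0.368])]
side box_seat []
side cover [(0.66, [250.0, 216.0], [0.562, 0.11]), (0.6, [280.0, 289.0], [0.449, 0.351])]
side jar [(0.67, [175.0, 223.0], [0.795, 0.072])]
side brush [(0.53, [200.0, 189.0], [0.787, -0.122])]
side wood_block [(0.57, [316.0, 235.0], [0.393, 0.044])]
```

View pics/scene0.png

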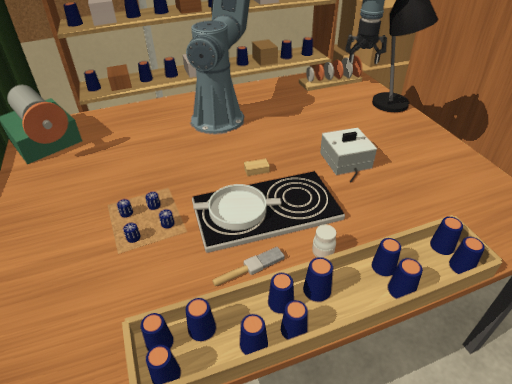

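View pics/side0.png

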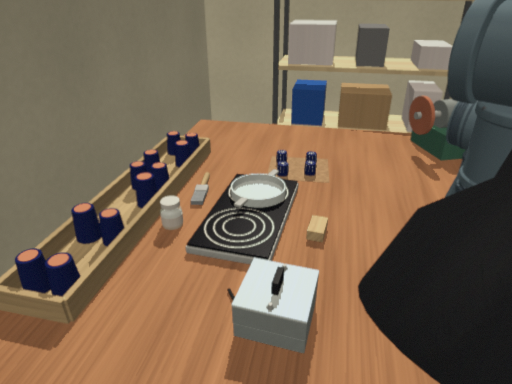

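The scene view shows four tumblers on the mat around (147,220), the pan on the right-hand ring at (238,210) with its ears roughly along y, and the triple rings at (297,198). The box with its cover is at (348,150) and the block at (256,167). The side view agrees. I'll move above the mat with the jaws turned along x.

```bash

python3 -m crank '[[[0,0,-0.6],[0.29,-0.9,0],1],[[0,0,-0.6],[0.29,-0.9,0],1],[[0,0,-0.6],[0.29,-0.9,0],1],[[0,0,-0.6],[0.29,-0.9,0],1],[[0,0,-0.6],[0.29,-0.9,0],1]]'
python3 -m crank '[[[0,0,-0.6],[0.29,-0.9,0],1],[[0,0,-0.6],[0.29,-0.9,0],1],[[0,0,-0.6],[0.29,-0.9,0],1],[[0,0,-0.6],[0.29,-0.9,0],1],[[0,0,-0.6],[0.29,-0.9,0],1]]' >/dev/null
python3 -m crank '[[[0,0,-0.6],[0.29,-0.9,0],1],[[0,0,-0.6],[0.29,-0.9,0],1],[[0,0,-0.6],[0.29,-0.9,0],1],[[0,0,-0.6],[0.29,-0.9,0],1],[[0,0,-0.6],[0.29,-0.9,0],1]]' >/dev/null
python3 -m crank '[[[0,0,-0.6],[0.29,-0.9,0],1],[[0,0,-0.6],[0.29,-0.9,0],1],[[0,0,-0.6],[0.29,-0.9,0],1],[[0,0,-0.6],[0.29,-0.9,0],1],[[0,0,-0.6],[0.29,-0.9,0],1]]' >/dev/null
python3 -m crank '[[[0,0,-0.6],[0.29,-0.9,0],1],[[0,0,-0.6],[0.29,-0.9,0],1],[[0,0,-0.6],[0.29,-0.9,0],1],[[0,0,-0.6],[0.29,-0.9,0],1],[[0,0,-0.6],[0.29,-0.9,0],1]]'
cat >> h.py <<'E'
def pose():
    s=r.sense(); M=R.from_rotvec(s["tool_rot"]).as_matrix()
    print("t",round(s["time_s"],1),"tcp",np.round(s["tool_pos"],4),"xax",np.round(M[:,0],3),"zax",np.round(M[:,2],3),"w",round(s["grip_width"],4),"F",np.round(s["contact_force"],1),"q6",np.round(s["q"][5],2))
E
python3 - <<'E'
from h import *
pose()
c,im=shot("wrist","w1")
print(np.round(c[2],3))
print(find("wrist",c,"tumbler1",0)); print(find("wrist",c,"tumbler1",.022,look_for))
E
```

```text
time_s: 1.62
tool_pos: [0.2691, 0.3534, 0.2313]
tool_rot: [2.791, 1.442, 0.001]
contact_force: [0.3, -1.4, 0.1]
grip_width: 0.085
time_s: 3.28
tool_pos: [0.5013, -0.367, 0.2311]
tool_rot: [-3.142, 0.012, -0.0]
contact_force: [0.2, 0.6, 0.2]
grip_width: 0.0856
t 3.3 tcp [ 0.5013 -0.367   0.2311] xax [ 1.    -0.008  0.   ] zax [ 0.  0. -1.] w 0.0856 F [0.2 0.6 0.2] q6 -0.82
[ 0.503 -0.285  0.373]
[(0.88, [286.0, 102.0], [0.54, -0.309]), (0.88, [211.0, 192.0], [0.448, -0.418]), (0.72, [209.0, 122.0], [0.45, -0.331]), (0.63, [301.0, 188.0], [0.561, -0.413])]
[(0.82, [290.0, 103.0], [0.542, -0.308]), (0.74, [208.0, 203.0], [0.447, -0.424]), (0.73, [302.0, 193.0], [0.56, -0.413]), (0.73, [204.0, 128.0], [0.448, -0.335])]
```

View pics/w1.png

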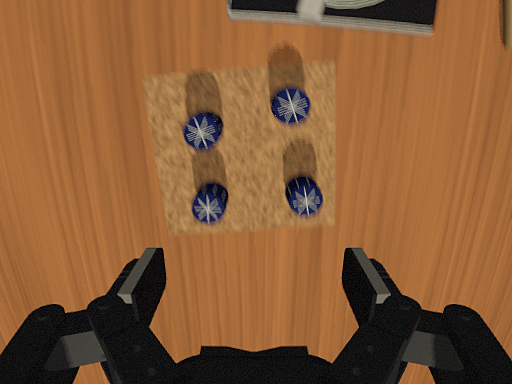

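The wrist view shows the four star tops at (203,131), (291,105), (209,207) and (305,199). I'll turn these into positions.

```bash
python3 - <<'E'
from h import *
c=cam("wrist")
for p in[(203,131),(291,105),(209,207),(305,199)]: print(np.round(onz(c,p,.044)[:2],4))
E
```

```text
[ 0.4489 -0.3344]
[ 0.5401 -0.3087]
[ 0.4508 -0.4199]
[ 0.5586 -0.4112]
```

```bash

python3 -m crank '[[[0,0,0],[0.49,0.73,0],0.6],[[0,0,0],[0.48,0.72,-0.6],0.6],[[0,0,0],[0,0,-0.9],0.6],[[0,0,0],[0,0,-0.9],0.6],[[0,0,0],[0,0,-0.9],0.6]]' 40 >/dev/null
python3 -m crank '[[[0,0,0],[0,0,-0.9],0.6],[[0,0,0],[0,0,-0.8],0.6],[[0,0,0],[0,0,-0.45],0.6],[[0,0,0],[0,0,0],0.6],[[0,0,0],[0,0,0],0.6]]'
python3 - <<'E'
from h import *
pose(); shot("scene","s1"); c,im=shot("wrist","w2")
cv2.imwrite("pics/m2.png",np.hstack([cv2.resize(im[...,::-1],(400,300)),cv2.resize(cv2.imread("pics/s1.png")[170:270,80:214],(400,300))]))
E
```

```text
time_s: 4.27
tool_pos: [0.539, -0.3059, 0.0131]
tool_rot: [-3.14, 0.006, 0.003]
contact_force: [-0.8, -0.4, 0.1]
grip_width: 0.0685
t 4.3 tcp [ 0.539  -0.3059  0.0131] xax [ 1.    -0.004 -0.002] zax [-0.002  0.002 -1.   ] w 0.0685 F [-0.8 -0.4  0.1] q6 -0.7
```

View pics/m2.png

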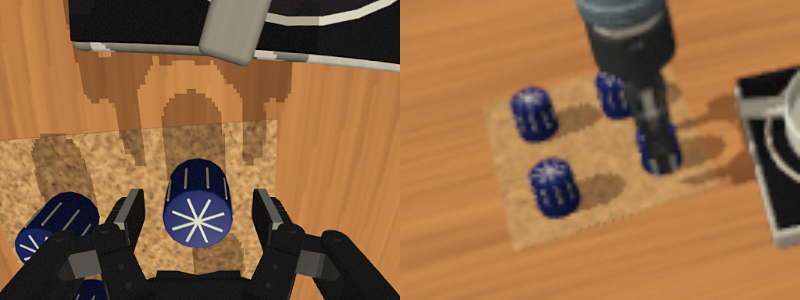

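Centred between the pads. I'll grip it, lift it and carry it over the pan.

```bash

python3 -m crank '[[[0,0,0],[0,0,0],-1],[[0,0,0],[0,0,0],-1],[[0,0,0],[0,0,0],-1],[[0,0,0],[0,0,0],-1],[[0,0,0],[0,0,0],-1]]' 40
python3 -m crank '[[[0,0,0],[0,0,0.5],-1],[[0,0,0],[0,0,0.8],-1],[[0,0,0],[0,0,0.9],-1],[[0,0,0],[0,0,0.5],-1],[[0,0,0],[0.2,0.9,0],-1]]'
python3 -m crank '[[[0,0,0],[0.2,0.9,0],-1],[[0,0,0],[0.2,0.9,0],-1],[[0,0,0],[0.2,0.9,0],-1],[[0,0,0],[0.2,0.9,0],-1],[[0,0,0],[0.2,0.9,0],-1]]' >/dev/null
python3 -m crank '[[[0,0,0],[0.15,0.82,0],-1],[[0,0,0],[0,0,0],-1],[[0,0,0],[0,0,0],-1]]'
python3 - <<'E'
from h import *
pose()
for n in("scene","side","wrist"):
    c,im=shot(n,n+"2"); print(n,find(n,c,"pan",.03),find(n,c,"place_triple",.03),find(n,c,"hotplate",0))
E
```

```text
time_s: 4.78
tool_pos: [0.5409, -0.3083, 0.016]
tool_rot: [3.139, -0.008, 0.004]
contact_force: [-1.3, 1.5, 7.3]
grip_width: 0.0395
time_s: 5.2
tool_pos: [0.5504, -0.2793, 0.1294]
tool_rot: [3.131, -0.016, 0.016]
contact_force: [1.9, -0.8, -0.7]
grip_width: 0.0396
time_s: 5.87
tool_pos: [0.5939, -0.0568, 0.1222]
tool_rot: [3.141, -0.002, 0.001]
contact_force: [-0.7, -0.5, -0.6]
grip_width: 0.0396
t 5.9 tcp [ 0.5939 -0.0568  0.1222] xax [ 1.    -0.001  0.001] zax [ 0.001 -0.    -1.   ] w 0.0396 F [-0.7 -0.5 -0.6] q6 -0.29
scene [(0.68, [238.0, 207.0], [0.578, -0.097])] [(0.75, [299.0, 195.0], [0.594, 0.096])] [(0.9, [265.0, 212.0], [0.598, -0.019]), (0.38, [296.0, 198.0], [0.576, 0.096])]
side [(0.93, [257.0, 191.0], [0.59, -0.108]), (0.61, [298.0, 168.0], [0.486, -0.302]), (0.42, [203.0, 192.0], [0.758, -0.071])] [(0.97, [237.0, 225.0], [0.605, 0.085])] [(0.91, [252.0, 218.0], [0.584, 0.002])]
wrist [] [] [(0.82, [253.0, 126.0], [0.594, -0.014])]
```

View pics/wrist2.png

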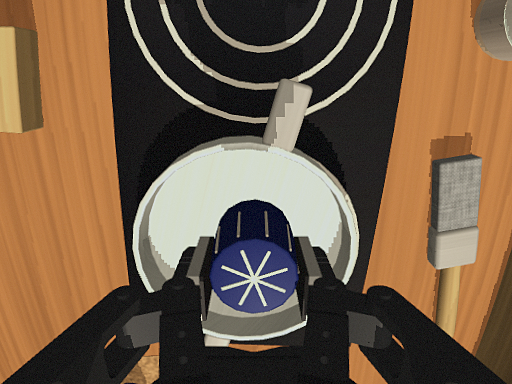

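The wrist view shows the pan rim with left edge x≈134, right edge x≈359 and top at y≈138. The near ear tip is at (295,83), yawed relative to the plate, and the tumbler is held upright. I'll fit the rim and the outer ring.

```bash
python3 - <<'E'
from h import *
from scipy.optimize import least_squares
c=cam("wrist")
def fit(px,z,rad):
    P=np.array([onz(c,p,z)[:2] for p in px])
    s=least_squares(lambda q:np.hypot(*(P-q).T)-rad,P.mean(0)-[0,.03]); return np.round(s.x,4),np.round(s.fun,4)
print("pan",fit([(134,230),(359,230),(200,146),(245,138),(146,190),(345,190)],.058,.085))
print("triple",fit([(126,0),(150,62),(200,105),(260,122),(330,105),(370,68),(397,0)],.03,.094)) 
for p in [(283,80),(312,86),(264,142),(295,150)]: print("ear",np.round(onz(c,p,.058)[:2],4))
for p in [(109,0),(110,100),(411,0),(390,130)]: print("plate edge",np.round(onz(c,p,.03)[:2],4))
E
```

```text
pan (array([ 0.5886, -0.0979]), array([-0.0007, -0.0003,  0.0002,  0.    ,  0.0002, -0.0002]))
triple (array([0.6014, 0.0878]), array([-0.0003,  0.0003, -0.001 , -0.0002,  0.0011,  0.0003, -0.0014]))
ear [0.6133 0.0236]
ear [0.6316 0.02  ]
ear [ 0.6015 -0.0156]
ear [ 0.6222 -0.0211]
plate edge [0.4961 0.0795]
plate edge [0.4892 0.0118]
plate edge [0.7036 0.0788]
plate edge [ 0.6975 -0.0117]
```

```bash

python3 -m crank '[[[0,0,0],[-0.12,0.12,-0.5],-1],[[0,0,0],[0,0,-0.6],-1],[[0,0,0],[0,0,-0.4],-1],[[0,0,0],[0,0,-0.22],-1],[[0,0,0],[0,0,0],-1]]'
python3 -m crank '[[[0,0,0],[0,0,0],-1],[[0,0,0],[0,0,0],0.2],[[0,0,0],[0,0,0],0.2],[[0,0,0],[0,0,0],0.2]]'
python3 -m crank '[[[0,0,0],[0,0,0.3],0.2],[[0,0,0],[0,0,0.6],0.2],[[0,0,0],[0,0,0.9],0.3],[[0,0,0],[-0.2,-0.3,0.1],0.6],[[0,0,0],[-0.4,-0.8,0],0.6]]'
python3 -m crank '[[[0,0,0],[-0.48,-0.9,0],0.6],[[0,0,0],[-0.48,-0.95,0],0.6],[[0,0,0],[-0.48,-0.95,0],0.6],[[0,0,0],[-0.48,-0.95,0],0.6],[[0,0,0],[-0.48,-0.95,0],0.6]]' >/dev/null
python3 -m crank '[[[0,0,0],[-0.5,-0.95,0],0.6],[[0,0,0],[0,-0.28,0],0.6],[[0,0,0],[0,0,0],0.6],[[0,0,0],[0,0,0],0.6]]'
python3 - <<'E'
from h import *
pose(); c,im=shot("wrist","w3"); shot("side","sd3")
print(find("wrist",c,"tumbler1",0))
cv2.imwrite("pics/m3.png",np.hstack([cv2.resize(im[...,::-1],(400,300)),cv2.resize(cv2.imread("pics/sd3.png")[130:230,200:334],(400,300))]))
E
```

```text
time_s: 6.88
tool_pos: [0.5878, -0.0536, 0.0512]
tool_rot: [-3.141, 0.008, 0.004]
contact_force: [-0.6, -0.1, -0.6]
grip_width: 0.0396
time_s: 7.22
tool_pos: [0.5896, -0.054, 0.0537]
tool_rot: [3.141, -0.008, 0.003]
contact_force: [0.7, 0.1, -1.0]
grip_width: 0.051
time_s: 7.63
tool_pos: [0.5684, -0.0965, 0.1338]
tool_rot: [3.14, -0.001, 0.014]
contact_force: [0.2, -0.1, -0.8]
grip_width: 0.0685
time_s: 8.38
tool_pos: [0.4512, -0.3312, 0.1296]
tool_rot: [3.141, -0.011, 0.002]
contact_force: [-0.1, 0.5, -0.4]
grip_width: 0.0683
t 8.4 tcp [ 0.4512 -0.3312  0.1296] xax [ 1.    -0.007  0.001] zax [ 0.001 -0.    -1.   ] w 0.0683 F [-0.1  0.5 -0.4] q6 -0.84
[(0.73, [248.0, 178.0], [0.447, -0.333]), (0.6, [363.0, 251.0], [0.56, -0.409]), (0.55, [254.0, 259.0], [0.451, -0.417])]
```

View pics/m3.png

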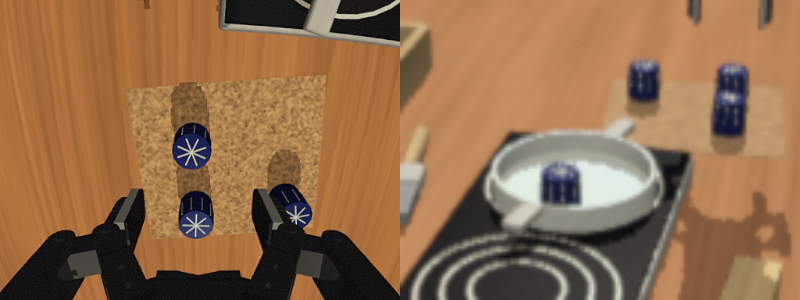

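The first tumbler stands in the pan, and three remain at their places. Next is the nearest-left one.

```bash

python3 -m crank '[[[0,0,0],[-0.08,-0.05,-0.7],0.6],[[0,0,0],[0,0,-0.9],0.6],[[0,0,0],[0,0,-0.8],0.6],[[0,0,0],[0,0,-0.5],0.6],[[0,0,0],[0,0,0],0.6]]' >/dev/null
python3 -m crank '[[[0,0,0],[0,0,0],-1],[[0,0,0],[0,0,0],-1],[[0,0,0],[0,0,0],-1],[[0,0,0],[0,0,0],-1],[[0,0,0],[0,0,0],-1]]'
python3 -m crank '[[[0,0,0],[0,0,0.5],-1],[[0,0,0],[0,0,0.8],-1],[[0,0,0],[0,0,0.9],-1],[[0,0,0],[0,0,0.5],-1],[[0,0,0],[0.3,0.4,0],-1]]'
python3 -m crank '[[[0,0,0],[0.6,0.79,0],-1],[[0,0,0],[0.6,0.79,0],-1],[[0,0,0],[0.6,0.79,0],-1],[[0,0,0],[0.6,0.79,0],-1],[[0,0,0],[0.6,0.79,0],-1]]' >/dev/null
python3 -m crank '[[[0,0,0],[0.22,0.38,0],-1],[[0,0,0],[0,0,0],-1],[[0,0,0],[0,0,0],-1]]'
python3 - <<'E'
from h import *
pose()
for n in("scene","side","wrist"):
    c,im=shot(n,n+"4"); print(n,find(n,c,"pan",.03))
E
```

```text
time_s: 9.37
tool_pos: [0.4493, -0.3337, 0.0149]
tool_rot: [3.139, -0.008, 0.005]
contact_force: [1.0, 2.0, 7.0]
grip_width: 0.0399
time_s: 9.78
tool_pos: [0.4616, -0.3217, 0.1274]
tool_rot: [3.132, -0.012, 0.011]
contact_force: [1.1, 0.4, -1.1]
grip_width: 0.0395
time_s: 10.45
tool_pos: [0.589, -0.1425, 0.1211]
tool_rot: [3.141, -0.004, 0.0]
contact_force: [0.0, -0.1, -0.9]
grip_width: 0.0397
t 10.4 tcp [ 0.589  -0.1425  0.1211] xax [ 1.    -0.002  0.   ] zax [ 0.    -0.001 -1.   ] w 0.0397 F [ 0.  -0.1 -0.9] q6 -0.43
scene [(0.7, [240.0, 204.0], [0.57, -0.088])]
side [(0.84, [259.0, 193.0], [0.583, -0.097])]
wrist [(0.79, [251.0, 136.0], [0.587, -0.102])]
```

View pics/wrist4.png

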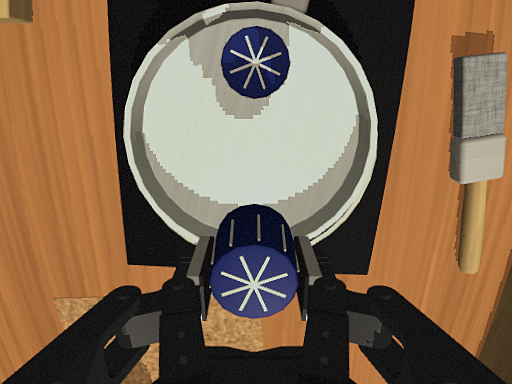

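The pan is at about (250,130), with the first tumbler standing at (255,62). I'll confirm the pan centre.

```bash
cat >> h.py <<'E'
from scipy.optimize import least_squares
def fit(c,px,z,rad):
    P=np.array([onz(c,p,z)[:2] for p in px])
    s=least_squares(lambda q:np.hypot(*(P-q).T)-rad,P.mean(0)); return np.round(s.x,4),np.round(s.fun,4)
E
python3 - <<'E'
from h import *
c=cam("wrist")
print(fit(c,[(124,125),(377,125),(250,2),(165,35),(336,35),(150,200)],.058,.085), onz(c,(255,62),.078))
E
```

```text
(array([ 0.5881, -0.1018]), array([-0.0001, -0.0019, -0.0003,  0.    , -0.0009, -0.0026])) [ 0.59038988 -0.05245775  0.078     ]
```

```bash

python3 -m crank '[[[0,0,0],[0,-0.08,-0.5],-1],[[0,0,0],[0,0,-0.6],-1],[[0,0,0],[0,0,-0.4],-1],[[0,0,0],[0,0,-0.22],-1],[[0,0,0],[0,0,0],-1]]'
python3 -m crank '[[[0,0,0],[0,0,0],-1],[[0,0,0],[0,0,0],0.2],[[0,0,0],[0,0,0],0.2],[[0,0,0],[0,0,0],0.2]]'
python3 -m crank '[[[0,0,0],[0,0,0.3],0.2],[[0,0,0],[0,0,0.6],0.2],[[0,0,0],[0,0,0.9],0.3],[[0,0,0],[-0.2,-0.3,0.1],0.6],[[0,0,0],[-0.4,-0.8,0],0.6]]'
python3 -m crank '[[[0,0,0],[-0.48,-0.9,0],0.6],[[0,0,0],[-0.48,-0.95,0],0.6],[[0,0,0],[-0.48,-0.95,0],0.6],[[0,0,0],[-0.48,-0.95,0],0.6],[[0,0,0],[-0.48,-0.95,0],0.6]]' >/dev/null
python3 -m crank '[[[0,0,0],[-0.45,-0.95,0],0.6],[[0,0,0],[0,-0.08,0],0.6],[[0,0,0],[0,0,0],0.6],[[0,0,0],[0,0,0],0.6]]'
python3 - <<'E'
from h import *
pose(); c,im=shot("wrist","w5")
print(find("wrist",c,"tumbler1",0))
c,im=shot("side"); print(find("side",c,"tumbler1",0))
E
```

```text
time_s: 11.17
tool_pos: [0.5873, -0.1469, 0.0502]
tool_rot: [-3.14, 0.01, 0.004]
contact_force: [-0.8, 0.1, -0.5]
grip_width: 0.0399
time_s: 11.5
tool_pos: [0.5895, -0.147, 0.0532]
tool_rot: [3.141, -0.008, 0.003]
contact_force: [0.0, 0.5, -0.3]
grip_width: 0.0513
time_s: 11.92
tool_pos: [0.5682, -0.1893, 0.1332]
tool_rot: [3.139, -0.0, 0.013]
contact_force: [0.7, -0.3, -1.2]
grip_width: 0.0682
time_s: 12.67
tool_pos: [0.4525, -0.4164, 0.1288]
tool_rot: [3.141, -0.01, 0.001]
contact_force: [0.0, 0.0, 0.1]
grip_width: 0.0685
t 12.7 tcp [ 0.4525 -0.4164  0.1288] xax [ 1.    -0.006  0.001] zax [ 0.001 -0.    -1.   ] w 0.0685 F [0.  0.  0.1] q6 -0.93
[(0.8, [248.0, 179.0], [0.448, -0.419]), (0.55, [370.0, 169.0], [0.559, -0.41])]
[(0.65, [250.0, 216.0], [0.591, -0.008]), (0.6, [261.0, 184.0], [0.6, -0.217]), (0.57, [308.0, 165.0], [0.456, -0.397]), (0.56, [284.0, 164.0], [0.548, -0.389]), (0.55, [253.0, 198.0], [0.606, -0.114])]
```

```bash

python3 -m crank '[[[0,0,0],[-0.08,-0.06,-0.7],0.6],[[0,0,0],[0,0,-0.9],0.6],[[0,0,0],[0,0,-0.8],0.6],[[0,0,0],[0,0,-0.5],0.6],[[0,0,0],[0,0,0],0.6]]' >/dev/null
python3 -m crank '[[[0,0,0],[0,0,0],-1],[[0,0,0],[0,0,0],-1],[[0,0,0],[0,0,0],-1],[[0,0,0],[0,0,0],-1],[[0,0,0],[0,0,0],-1]]'
python3 -m crank '[[[0,0,0],[0,0,0.5],-1],[[0,0,0],[0,0,0.8],-1],[[0,0,0],[0,0,0.9],-1],[[0,0,0],[0,0,0.5],-1],[[0,0,0],[0.2,0.6,0],-1]]'
python3 -m crank '[[[0,0,0],[0.29,0.9,0],-1],[[0,0,0],[0.29,0.9,0],-1],[[0,0,0],[0.29,0.9,0],-1],[[0,0,0],[0.29,0.9,0],-1],[[0,0,0],[0.29,0.9,0],-1]]' >/dev/null
python3 -m crank '[[[0,0,0],[0.29,0.9,0],-1],[[0,0,0],[0.29,0.9,0],-1],[[0,0,0],[0.29,0.9,0],-1],[[0,0,0],[0.2,0.5,0],-1],[[0,0,0],[0,0,0],-1]]' >/dev/null
python3 -m crank '[[[0,0,0],[0,0,0],-1],[[0,0,0],[0,0,0],-1]]'
python3 - <<'E'
from h import *
pose()
c,im=shot("wrist","wrist6"); print(find("wrist",c,"pan",.03),find("wrist",c,"tumbler1",.034))
E
```

```text
time_s: 13.7
tool_pos: [0.4506, -0.4199, 0.0143]
tool_rot: [3.138, -0.008, 0.004]
contact_force: [0.7, 1.5, 6.8]
grip_width: 0.0401
time_s: 14.12
tool_pos: [0.4589, -0.4014, 0.1273]
tool_rot: [3.13, -0.013, 0.011]
contact_force: [1.1, -0.5, -0.3]
grip_width: 0.0399
time_s: 15.12
tool_pos: [0.558, -0.0872, 0.1202]
tool_rot: [3.141, -0.007, 0.0]
contact_force: [0.1, -0.0, -0.7]
grip_width: 0.04
t 15.1 tcp [ 0.558  -0.0872  0.1202] xax [ 1.    -0.005  0.   ] zax [ 0.    -0.001 -1.   ] w 0.04 F [ 0.1 -0.  -0.7] q6 -0.36
[(0.88, [292.0, 207.0], [0.589, -0.102])] [(0.95, [256.0, 240.0], [0.561, -0.128]), (0.57, [296.0, 150.0], [0.59, -0.054])]
```

View pics/wrist6.png

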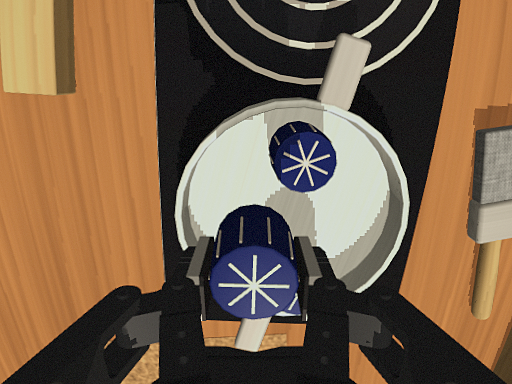

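The pan hasn't moved, and the N and S tumblers are still standing. Next I'll place the third at the W slot.

```bash

python3 -m crank '[[[0,0,0],[-0.1,-0.32,0],-1],[[0,0,0],[0,0,-0.5],-1],[[0,0,0],[0,0,-0.6],-1],[[0,0,0],[0,0,-0.42],-1],[[0,0,0],[0,0,-0.18],-1]]'
python3 -m crank '[[[0,0,0],[0,0,0],-1],[[0,0,0],[0,0,0],-1],[[0,0,0],[0,0,0],0.08],[[0,0,0],[0,0,0],0.08],[[0,0,0],[0,0,0],0.08]]'
python3 -m crank '[[[0,0,0],[0,0,0.3],0.08],[[0,0,0],[0,0,0.6],0.08],[[0,0,0],[0,0,0.9],0.1],[[0,0,0],[0,-0.3,0.1],0.6],[[0,0,0],[0,-0.8,0],0.6]]'
python3 -m crank '[[[0,0,0],[0,-0.95,0],0.6],[[0,0,0],[0,-0.95,0],0.6],[[0,0,0],[0,-0.95,0],0.6],[[0,0,0],[0,-0.95,0],0.6],[[0,0,0],[0,-0.95,0],0.6]]' >/dev/null
python3 -m crank '[[[0,0,0],[0.1,-0.95,0],0.6],[[0,0,0],[0.04,-0.95,0],0.6],[[0,0,0],[0,0,0],0.6],[[0,0,0],[0,0,0],0.6]]'
python3 - <<'E'
from h import *
pose(); c,im=shot("wrist","w7")
print(find("wrist",c,"tumbler1",0))
E
```

```text
time_s: 15.68
tool_pos: [0.5518, -0.1005, 0.0494]
tool_rot: [-3.14, 0.011, 0.006]
contact_force: [0.4, 0.1, -1.0]
grip_width: 0.0401
time_s: 16.1
tool_pos: [0.5551, -0.0999, 0.0533]
tool_rot: [3.141, -0.008, 0.004]
contact_force: [-0.3, -0.5, 0.4]
grip_width: 0.046
time_s: 16.52
tool_pos: [0.5567, -0.1419, 0.1328]
tool_rot: [3.14, -0.001, 0.011]
contact_force: [0.1, 0.3, -0.8]
grip_width: 0.0679
time_s: 17.27
tool_pos: [0.5593, -0.4121, 0.1289]
tool_rot: [3.14, -0.013, 0.002]
contact_force: [-0.3, 0.8, -1.0]
grip_width: 0.0683
t 17.3 tcp [ 0.5593 -0.4121  0.1289] xax [ 1.    -0.008  0.001] zax [ 0.001 -0.001 -1.   ] w 0.0683 F [-0.3  0.8 -1. ] q6 -0.8
[(0.96, [253.0, 174.0], [0.56, -0.41])]
```

```bash

python3 -m crank '[[[0,0,0],[0,0.02,-0.7],0.6],[[0,0,0],[0,0,-0.9],0.6],[[0,0,0],[0,0,-0.8],0.6],[[0,0,0],[0,0,-0.5],0.6],[[0,0,0],[0,0,0],0.6]]' >/dev/null
python3 -m crank '[[[0,0,0],[0,0,0],-1],[[0,0,0],[0,0,0],-1],[[0,0,0],[0,0,0],-1],[[0,0,0],[0,0,0],-1],[[0,0,0],[0,0,0],-1]]'
python3 -m crank '[[[0,0,0],[0,0,0.5],-1],[[0,0,0],[0,0,0.8],-1],[[0,0,0],[0,0,0.9],-1],[[0,0,0],[0,0,0.5],-1],[[0,0,0],[0.15,0.6,0],-1]]'
python3 -m crank '[[[0,0,0],[0.19,0.9,0],-1],[[0,0,0],[0.19,0.9,0],-1],[[0,0,0],[0.19,0.9,0],-1],[[0,0,0],[0.19,0.9,0],-1],[[0,0,0],[0.19,0.9,0],-1]]' >/dev/null
python3 -m crank '[[[0,0,0],[0.19,0.9,0],-1],[[0,0,0],[0.19,0.9,0],-1],[[0,0,0],[0.1,0.85,0],-1],[[0,0,0],[0,0,0],-1],[[0,0,0],[0,0,0],-1]]' >/dev/null
python3 -m crank '[[[0,0,0],[0,0,0],-1]]'
python3 - <<'E'
from h import *
pose()
c,im=shot("wrist","wrist8"); print(find("wrist",c,"pan",.03),find("wrist",c,"tumbler1",.034))
E
```

```text
time_s: 18.2
tool_pos: [0.5613, -0.4097, 0.015]
tool_rot: [3.139, -0.008, 0.005]
contact_force: [0.2, 1.7, 6.9]
grip_width: 0.0397
time_s: 18.62
tool_pos: [0.5677, -0.3916, 0.1283]
tool_rot: [3.13, -0.014, 0.014]
contact_force: [0.1, -0.9, -0.7]
grip_width: 0.0397
time_s: 19.53
tool_pos: [0.6231, -0.099, 0.1206]
tool_rot: [3.141, -0.007, 0.001]
contact_force: [-0.6, 0.6, -1.7]
grip_width: 0.0398
t 19.5 tcp [ 0.6231 -0.099   0.1206] xax [ 1.    -0.004  0.001] zax [ 0.001 -0.001 -1.   ] w 0.0398 F [-0.6  0.6 -1.7] q6 -0.34
[(0.69, [208.0, 195.0], [0.588, -0.102])] [(0.97, [255.0, 236.0], [0.625, -0.136]), (0.77, [167.0, 196.0], [0.556, -0.102]), (0.58, [237.0, 127.0], [0.612, -0.049]), (0.52, [214.0, 250.0], [0.591, -0.15])]
```

View pics/wrist8.png

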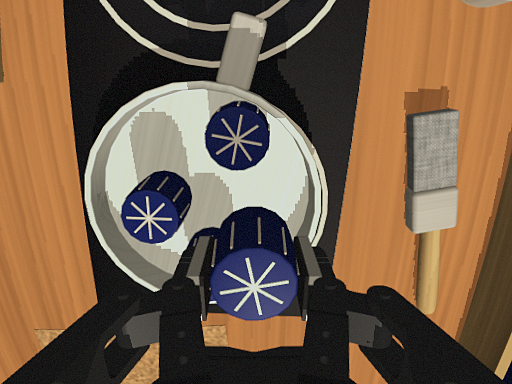

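The disturbance has shifted the N tumbler about 2 cm, to around (0.612,-0.049). It is still upright in the pan and clear of the E slot, so I'll place the fourth.

```bash

python3 -c "
from h import *
c=cam('wrist'); print(onz(c,(237,139),.078), onz(c,(150,217),.078))"
python3 -m crank '[[[0,0,0],[0,-0.08,0],-1],[[0,0,0],[0,0,-0.5],-1],[[0,0,0],[0,0,-0.6],-1],[[0,0,0],[0,0,-0.42],-1],[[0,0,0],[0,0,-0.18],-1]]'
python3 -m crank '[[[0,0,0],[0,0,0],-1],[[0,0,0],[0,0,0],-1],[[0,0,0],[0,0,0],0.08],[[0,0,0],[0,0,0],0.08],[[0,0,0],[0,0,0],0.08]]'
python3 -m crank '[[[0,0,0],[0,0,0.3],0.08],[[0,0,0],[0,0,0.6],0.08],[[0,0,0],[0,0,0.9],0.1],[[0,0,0],[0,0,0.9],0.6],[[0,0,0],[0,0,0],0.6]]'
python3 -m crank '[[[0,0,0],[-0.3,-0.6,0],0.6],[[0,0,0],[-0.3,-0.6,0],0.6],[[0,0,0],[0,0,0],0.6],[[0,0,0],[0,0,0],0.6]]'
python3 - <<'E'
from h import *
pose()
for n in("wrist","side"):
    c,im=shot(n,n+"9"); print(n,find(n,c,"pan",.03),find(n,c,"tumbler1",.034,k=8))
E
```

```text
[ 0.61418382 -0.05104164  0.078     ] [ 0.55662779 -0.10095991  0.078     ]
time_s: 20.1
tool_pos: [0.6208, -0.1025, 0.049]
tool_rot: [-3.14, 0.01, 0.007]
contact_force: [-0.9, 0.8, 5.5]
grip_width: 0.0399
time_s: 20.52
tool_pos: [0.6236, -0.1023, 0.053]
tool_rot: [3.141, -0.008, 0.003]
contact_force: [0.1, -0.4, -0.2]
grip_width: 0.0461
time_s: 20.93
tool_pos: [0.6277, -0.1033, 0.1701]
tool_rot: [3.137, -0.007, 0.022]
contact_force: [1.5, -0.8, 1.6]
grip_width: 0.0678
time_s: 21.27
tool_pos: [0.5988, -0.151, 0.1612]
tool_rot: [3.141, -0.011, 0.002]
contact_force: [0.4, 0.2, 0.3]
grip_width: 0.0681
t 21.3 tcp [ 0.5988 -0.151   0.1612] xax [ 1.    -0.007  0.001] zax [ 0.001 -0.001 -1.   ] w 0.0681 F [0.4 0.2 0.3] q6 -0.43
wrist [(0.75, [239.0, 122.0], [0.588, -0.103])] [(0.93, [201.0, 122.0], [0.555, -0.102]), (0.85, [282.0, 127.0], [0.625, -0.107]), (0.7, [243.0, 172.0], [0.591, -0.146]), (0.61, [269.0, 58.0], [0.613, -0.051])]
side [(0.8, [257.0, 191.0], [0.592, -0.111])] [(0.72, [264.0, 185.0], [0.577, -0.144]), (0.58, [269.0, 194.0], [0.548, -0.089]), (0.52, [245.0, 200.0], [0.614, -0.045]), (0.4, [249.0, 188.0], [0.619, -0.114])]
```

View pics/wrist9.png

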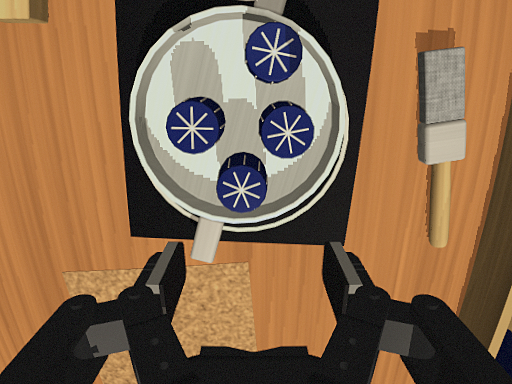

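All four tumblers stand in the pan: tops at (275,52), (195,127), (288,132) and (242,189). Next I'll move above the +y ear, with the jaws turned to pan x.

```bash

python3 -m crank '[[[0,0,-0.86],[0.11,0.95,0],0.6],[[0,0,-0.86],[0.11,0.95,0],0.6],[[0,0,-0.86],[0.11,0.95,0],0.6],[[0,0,-0.86],[0.11,0.95,0],0.6],[[0,0,0],[0,0,0],0.6]]' 40 >/dev/null
python3 -m crank '[[[0,0,0],[0,0,-0.5],0.6],[[0,0,0],[0,0,-0.5],0.6],[[0,0,0],[0,0,0],0.6],[[0,0,0],[0,0,0],0.6]]'
python3 - <<'E'
from h import *
pose()
c,im=shot("wrist","w10"); print(find("wrist",c,"place_triple",.03))
c2,im2=shot("scene","s10")
cv2.imwrite("pics/m10.png",im[:,:,::-1])
E
```

```text
time_s: 22.32
tool_pos: [0.6154, 0.0025, 0.1188]
tool_rot: [-3.111, 0.437, 0.005]
contact_force: [-0.2, 0.2, 0.5]
grip_width: 0.0686
t 22.3 tcp [0.6154 0.0025 0.1188] xax [ 0.961 -0.276 -0.003] zax [-0.003  0.001 -1.   ] w 0.0686 F [-0.2  0.2  0.5] q6 0.09
[(0.71, [198.0, 90.0], [0.599, 0.087]), (0.48, [273.0, 344.0], [0.591, -0.152])]
```

View pics/m10.png

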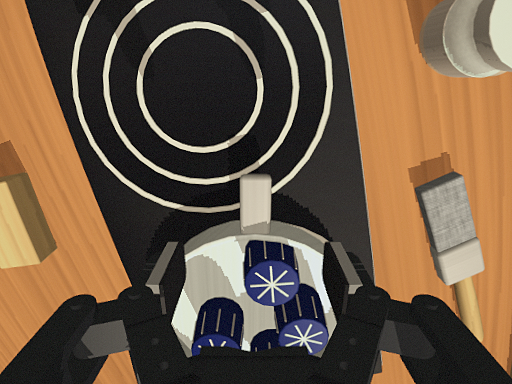

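The ear spans (240–272, 175–232), near the centre of the view. The innermost ring is centred at about (200,87). I'll compute both.

```bash
python3 - <<'E'
from h import *
c=cam("wrist")
for p in[(256,176),(256,230)]: print(np.round(onz(c,p,.058)[:2],4))
print("triple",fit(c,[(74,85),(331,85),(210,211),(100,160),(310,160)],.03,.094))
print(np.round(onz(c,(200,87),.03),4))
P=np.array([.588,-.101]);u=np.array([.276,.961])
print(proj(c,[[.588,-.101,.03]]), P+u*.106)
E
```

```text
[0.6257 0.0205]
[ 0.6145 -0.0187]
triple (array([0.6027, 0.084 ]), array([-0.0002, -0.0003, -0.0016,  0.0014,  0.0015]))
[0.6035 0.0874 0.03  ]
[[252.49175322 301.78211824]] [0.617256 0.000866]
```

```bash

python3 -m crank '[[[0,0,0],[0.08,-0.08,-0.5],0.3],[[0,0,0],[0,0,-0.6],0.1],[[0,0,0],[0,0,-0.5],0.1],[[0,0,0],[0,0,-0.27],0.1],[[0,0,0],[0,0,0],0.1]]' 40
python3 -m crank '[[[0,0,0],[0,0,0],-1],[[0,0,0],[0,0,0],-1],[[0,0,0],[0,0,0],-1],[[0,0,0],[0,0,0],-1],[[0,0,0],[0,0,0],-1]]' 40
python3 -m crank '[[[0,0,0],[0,0,0],-1],[[0,0,0],[0,0,0],-1],[[0,0,0],[0,0,0],-1],[[0,0,0],[0,0,0],-1]]'
python3 - <<'E'
from h import *
pose(); c,im=shot("side","sd11"); c=cam("side"); print(find("side",c,"pan",.03))
c,im=shot("scene"); print(find("scene",c,"pan",.03))
E
```

```text
time_s: 22.88
tool_pos: [0.6182, -0.001, 0.0433]
tool_rot: [-3.111, 0.439, 0.006]
contact_force: [-0.8, 0.8, 0.1]
grip_width: 0.0469
time_s: 23.3
tool_pos: [0.6206, -0.0012, 0.0471]
tool_rot: [-3.111, 0.439, -0.003]
contact_force: [-3.2, 1.1, 5.9]
grip_width: 0.0212
time_s: 23.63
tool_pos: [0.6206, -0.0012, 0.047]
tool_rot: [-3.111, 0.439, -0.003]
contact_force: [-3.1, 0.8, 6.5]
grip_width: 0.0209
t 23.6 tcp [ 0.6206 -0.0012  0.047 ] xax [ 0.961 -0.277  0.002] zax [ 0.002 -0.    -1.   ] w 0.0209 F [-3.1  0.8  6.5] q6 0.09
[(0.85, [255.0, 191.0], [0.598, -0.109])]
[(0.61, [239.0, 208.0], [0.583, -0.094])]
```

The ear is gripped at a width of 21 mm. I'll slide gently.

```bash

python3 -m crank '[[[0,0,0],[0.003,0.05,0],-1],[[0,0,0],[0.007,0.1,0],-1],[[0,0,0],[0.01,0.15,0],-1],[[0,0,0],[0.014,0.2,0],-1],[[0,0,0],[0.014,0.2,0],-1]]'
python3 -m crank '[[[0,0,0],[0.014,0.2,0],-1],[[0,0,0],[0.014,0.2,0],-1],[[0,0,0],[0.014,0.2,0],-1],[[0,0,0],[0.014,0.2,0],-1],[[0,0,0],[0.014,0.2,0],-1]]'
python3 -m crank '[[[0,0,0],[0.014,0.2,0],-1],[[0,0,0],[0.014,0.2,0],-1],[[0,0,0],[0.014,0.2,0],-1],[[0,0,0],[0.014,0.2,0],-1],[[0,0,0],[0.014,0.2,0],-1]]'
python3 -m crank '[[[0,0,0],[0.014,0.2,0],-1],[[0,0,0],[0.014,0.2,0],-1],[[0,0,0],[0.014,0.2,0],-1],[[0,0,0],[0.01,0.15,0],-1],[[0,0,0],[0.01,0.1,0],-1]]'
python3 -m crank '[[[0,0,0],[0.003,0.05,0],-1],[[0,0,0],[0,0,0],-1],[[0,0,0],[0,0,0],-1]]'
python3 - <<'E'
from h import *
pose()
for n in("scene","side"):
    c,im=shot(n,n+"12"); print(n,find(n,c,"pan",.03),find(n,c,"tumbler1",.034,k=8),find(n,c,"place_triple",.03))
im=np.hstack([cv2.resize(cv2.imread("pics/scene12.png")[140:260,190:350],(400,300)),cv2.resize(cv2.imread("pics/side12.png")[150:270,170:330],(400,300))]);cv2.imwrite("pics/m12.png",im)
E
```

```text
time_s: 24.25
tool_pos: [0.6233, 0.0253, 0.0471]
tool_rot: [3.109, -0.438, 0.006]
contact_force: [-0.7, -5.5, 2.6]
grip_width: 0.0211
time_s: 24.67
tool_pos: [0.6261, 0.0656, 0.047]
tool_rot: [3.109, -0.437, 0.006]
contact_force: [-0.4, -6.2, 4.4]
grip_width: 0.0205
time_s: 25.08
tool_pos: [0.6289, 0.1057, 0.0471]
tool_rot: [3.109, -0.438, 0.006]
contact_force: [-0.6, -5.0, 3.7]
grip_width: 0.0208
time_s: 25.5
tool_pos: [0.6313, 0.1401, 0.047]
tool_rot: [3.109, -0.437, 0.006]
contact_force: [-1.1, -7.0, 5.1]
grip_width: 0.0214
time_s: 25.75
tool_pos: [0.6315, 0.1423, 0.047]
tool_rot: [3.11, -0.438, 0.006]
contact_force: [0.0, -3.0, 5.4]
grip_width: 0.0205
t 25.8 tcp [0.6315 0.1423 0.047 ] xax [ 0.961 -0.276  0.004] zax [ 0.004 -0.001 -1.   ] w 0.0205 F [ 0.  -3.   5.4] q6 0.32
scene [(0.61, [283.0, 199.0], [0.596, 0.044])] [(0.73, [269.0, 201.0], [0.594, -0.003]), (0.69, [304.0, 199.0], [0.622, 0.099]), (0.53, [287.0, 209.0], [0.645, 0.035]), (0.52, [283.0, 193.0], [0.574, 0.051])] [(0.9, [298.0, 197.0], [0.605, 0.089])]
side [(0.93, [242.0, 219.0], [0.599, 0.054]), (0.63, [202.0, 192.0], [0.757, -0.066])] [(0.74, [251.0, 220.0], [0.573, 0.058]), (0.49, [246.0, 207.0], [0.6, -0.003]), (0.47, [230.0, 226.0], [0.62, 0.101]), (0.4, [258.0, 194.0], [0.584, -0.086])] [(0.9, [239.0, 227.0], [0.598, 0.095])]
```

View pics/m12.png

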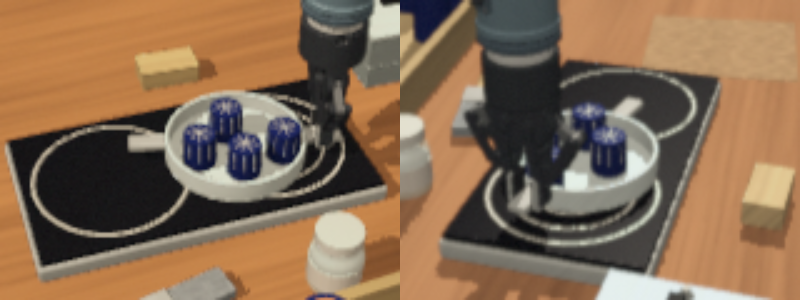

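The pan is upright with all four tumblers standing, and about 45 mm remain. I'll finish the slide.

```bash

python3 -m crank '[[[0,0,0],[0.005,0.08,0],-1],[[0,0,0],[0.01,0.15,0],-1],[[0,0,0],[0.01,0.2,0],-1],[[0,0,0],[0.01,0.2,0],-1],[[0,0,0],[0.01,0.2,0],-1]]' >/dev/null
python3 -m crank '[[[0,0,0],[0.005,0.15,0],-1],[[0,0,0],[0,0.1,0],-1],[[0,0,0],[0,0.05,0],-1],[[0,0,0],[0,0,0],-1],[[0,0,0],[0,0,0],-1]]'
python3 -m crank '[[[0,0,0],[0,0,0],-0.4],[[0,0,0],[0,0,0],0.1],[[0,0,0],[0,0,0],0.1],[[0,0,0],[0,0,0.3],0.1],[[0,0,0],[0,0,0.6],0.1]]'
python3 -m crank '[[[0,0,0],[0,0,0.9],0.1],[[0,0,0],[0,-0.3,0.9],0.6],[[0,0,0],[-0.3,-0.9,0],0.6],[[0,0,0],[-0.3,-0.9,0],0.6],[[0,0,0],[-0.3,-0.9,0],0.6]]'
python3 -m crank '[[[0,0,0],[-0.2,-0.9,0.2],0.6],[[0,0,0],[0,-0.9,0.2],0.6],[[0,0,0],[0,0,0],0.6],[[0,0,0],[0,0,0],0.6]]'
python3 - <<'E'
from h import *
pose()
for n in("wrist","side","scene"):
    c,im=shot(n,n+"13"); print(n,find(n,c,"pan",.03),find(n,c,"place_triple",.03),find(n,c,"tumbler1",.034,k=8))
E
```

```text
time_s: 26.98
tool_pos: [0.6335, 0.1877, 0.0471]
tool_rot: [3.111, -0.438, 0.006]
contact_force: [-0.6, -3.2, 5.5]
grip_width: 0.0208
time_s: 27.4
tool_pos: [0.6289, 0.188, 0.0783]
tool_rot: [3.109, -0.438, -0.011]
contact_force: [-0.1, 0.1, -0.1]
grip_width: 0.0473
time_s: 27.82
tool_pos: [0.5959, 0.0675, 0.1552]
tool_rot: [-3.111, 0.436, -0.005]
contact_force: [0.6, -0.1, -1.4]
grip_width: 0.0682
time_s: 28.15
tool_pos: [0.5884, -0.0058, 0.1708]
tool_rot: [-3.11, 0.444, -0.004]
contact_force: [0.3, -0.2, 0.0]
grip_width: 0.0685
t 28.1 tcp [ 0.5884 -0.0058  0.1708] xax [ 0.96  -0.28   0.002] zax [ 0.002 -0.    -1.   ] w 0.0685 F [ 0.3 -0.2  0. ] q6 0.07
wrist [(0.71, [238.0, 71.0], [0.603, 0.085])] [] [(0.92, [284.0, 58.0], [0.642, 0.084]), (0.91, [203.0, 80.0], [0.572, 0.086]), (0.7, [260.0, 125.0], [0.608, 0.035])]
side [(0.86, [235.0, 226.0], [0.611, 0.09])] [] [(0.77, [246.0, 226.0], [0.578, 0.093]), (0.64, [222.0, 221.0], [0.648, 0.082]), (0.64, [243.0, 215.0], [0.6, 0.04]), (0.52, [221.0, 236.0], [0.632, 0.147])]
scene [(0.87, [298.0, 198.0], [0.608, 0.087])] [(0.43, [318.0, 197.0], [0.626, 0.145]), (0.42, [300.0, 196.0], [0.603, 0.095])] [(0.8, [283.0, 199.0], [0.599, 0.041]), (0.65, [318.0, 199.0], [0.638, 0.139]), (0.55, [347.0, 162.0], [0.506, 0.319]), (0.5, [299.0, 207.0], [0.648, 0.07]), (0.48, [296.0, 191.0], [0.577, 0.093])]
```

View pics/wrist13.png

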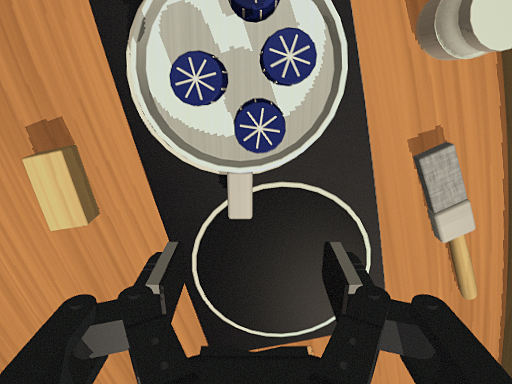

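The pan rim has left edge x≈127, right edge x≈348 and bottom at (237,173). The vacated single ring is centred at about (282,258), and the tumblers are upright. I'll fit the rim and ring.

```bash
python3 - <<'E'
from h import *
c=cam("wrist")
pan=fit(c,[(127,60),(348,60),(237,173),(160,140),(320,140)],.058,.085)
s=fit(c,[(193,255),(371,245),(285,183),(278,335),(215,310),(350,300)],.03,.094)
print(pan,s)
e=np.array([onz(c,p,.03)[:2] for p in[(92,20),(180,250),(368,50),(381,190)]]);print(e)
for a,b in((1,0),(3,2)): d=e[b]-e[a]; d/=np.linalg.norm(d); print("triple",s[0]+.2*d)
c=cam("side")
for d in pinpoint("side","box_seat")+pinpoint("side","cover"): print(d["conf"],d["position"],onz(c,d["position"],.08))
c=cam("scene")
for d in pinpoint("scene","box_seat")+pinpoint("scene","cover")+pinpoint("scene","switch_box"): print(d["conf"],d["position"],onz(c,d["position"],.08))
E
```

```text
(array([0.6027, 0.0885]), array([ 0.0005, -0.0006, -0.0011,  0.0001,  0.0016])) (array([ 0.5891, -0.1072]), array([-0.0021,  0.0003, -0.0038, -0.0004, -0.0021, -0.0046]))
[[ 0.49572445  0.16316968]
 [ 0.49408669 -0.06089166]
 [ 0.7118551   0.07431522]
 [ 0.70200756 -0.05323188]]
triple [0.59056185 0.09279466]
triple [0.60449561 0.09220656]
0.68 [276.9, 290.2] [0.45300474 0.3561062  0.08      ]
0.47 [245.2, 225.7] [0.56494193 0.15475802 0.08      ]
0.92 [348.1, 140.3] [0.44800559 0.3513337  0.08      ]
0.69 [345.9, 161.1] [0.55161357 0.28095168 0.08      ]
0.59 [349.7, 139.1] [0.44339465 0.36055288 0.08      ]
0.43 [299.6, 196.8] [0.65412378 0.06755798 0.08      ]
0.77 [344.8, 159.6] [0.54316204 0.28186453 0.08      ]
```

The pan is within about 5 mm of the triple centre. Next I'll go above the switch box.

```bash

python3 -m crank '[[[0,0,0.39],[-0.38,0.8,0.22],1],[[0,0,0.39],[-0.38,0.8,0.22],1],[[0,0,0.39],[-0.38,0.8,0.22],1],[[0,0,0.39],[-0.38,0.8,0.22],1],[[0,0,0.39],[-0.38,0.8,0.22],1]]' >/dev/null
python3 -m crank '[[[0,0,0.39],[-0.38,0.8,0.22],1],[[0,0,0.39],[-0.38,0.8,0.22],1],[[0,0,0.39],[-0.38,0.8,0.22],1],[[0,0,0.39],[-0.38,0.8,0.22],1],[[0,0,0],[0,0,0],1]]' >/dev/null
python3 -m crank '[[[0,0,0],[0,0,0],0.5],[[0,0,0],[0,0,0],0.5]]'
python3 - <<'E'
from h import *
pose(); c,im=shot("wrist","w14"); print(find("wrist",c,"cover",.08),find("wrist",c,"box_seat",.08),find("wrist",c,"switch_box",.0))
E
```

```text
time_s: 30.0
tool_pos: [0.451, 0.2839, 0.2482]
tool_rot: [3.141, 0.002, 0.0]
contact_force: [0.1, 0.0, -0.2]
grip_width: 0.0644
t 30.0 tcp [0.451  0.2839 0.2482] xax [1.    0.001 0.   ] zax [ 0. -0. -1.] w 0.0644 F [ 0.1  0.  -0.2] q6 0.34
[(0.68, [256.0, 99.0], [0.454, 0.35]), (0.22, [386.0, 267.0], [0.607, 0.162])] [] []
```

View pics/w14.png

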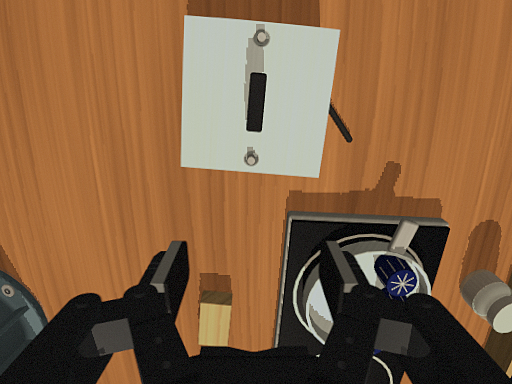

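The cover is centred at about (260,97), with pins at (261,36) and (251,158) and the grip bar from (257,73) to (255,131). A thin dark rod lies on the bench at (340,120), so I'll set the cover down clear of it. Fourteen pictures viewed so far.

```bash
python3 - <<'E'
from h import *
c=cam("wrist")
f=lambda p,z:np.round(onz(c,p,z)[:2],4)
print("pins",f((261.5,36),.094),f((251,158),.094))
C=[f(p,.085) for p in[(185,15),(340,30),(319,177),(181,167)]]; print("corners",C,np.mean(C,0))
print("bar",f((257.5,73),.115),f((256,131),.115),f((257.5,102),.115))
print("rod",f((330,105),0),f((350,140),0),"plate",f((290,215),.03),f((448,225),.03))
im=cv2.imread("pics/w14.png")[:,:,:]; g=im.max(2)
m=np.uint8(g[60:145,235:280]<60); n,l,st,ce=cv2.connectedComponentsWithStats(m); i=1+st[1:,4].argmax(); print(st[i],ce[i]+[235,60])
pts=cv2.findNonZero(np.uint8(l==i)); print(cv2.minAreaRect(pts))
E
```

```text
pins [0.4593 0.4032] [0.4497 0.2939]
corners [array([0.3915, 0.4229]), array([0.5302, 0.4103]), array([0.5187, 0.272 ]), array([0.3791, 0.2828])] [0.454875 0.347   ]
bar [0.4556 0.3715] [0.4544 0.3231] [0.4556 0.3479]
rod [0.5452 0.3377] [0.5736 0.2948] plate [0.4975 0.2058] [0.7071 0.1896]
[ 12  13  20  59 909] [255.92739274 101.39053905]
((20.906898498535156, 41.61724090576172), (15.861687660217285, 58.214881896972656), 4.763641834259033)
```

```bash

python3 -m crank '[[[0,0,-0.55],[0.05,0.8,0],0.2],[[0,0,-0.55],[0.05,0.8,-0.4],0],[[0,0,0],[0,0,-0.9],-0.05],[[0,0,0],[0,0,-0.9],-0.05],[[0,0,0],[0,0,-0.9],-0.05]]' 60 >/dev/null
python3 -m crank '[[[0,0,0],[0,0,-0.5],-0.05],[[0,0,0],[0,0,-0.3],-0.05],[[0,0,0],[0,0,0],-0.05],[[0,0,0],[0,0,0],-0.05]]'
python3 - <<'E'
from h import *
pose(); c,im=shot("wrist","w15")
c2,im2=shot("side","sd15")
cv2.imwrite("pics/m15.png",np.hstack([cv2.resize(im[...,::-1],(400,300)),cv2.resize(im2[240:350,210:357,::-1],(400,300))]))
# bar rays: dark blob near center
print(np.round(proj(c,[[.455,.348,.115],[.455,.348,.085]]),0))
E
```

```text
time_s: 30.95
tool_pos: [0.4556, 0.3477, 0.0926]
tool_rot: [3.138, -0.139, -0.0]
contact_force: [-0.0, 0.8, 1.5]
grip_width: 0.0403
t 30.9 tcp [0.4556 0.3477 0.0926] xax [ 0.996 -0.088 -0.   ] zax [-0. -0. -1.] w 0.0403 F [-0.   0.8  1.5] q6 0.53
[[250. 274.]
 [251. 241.]]
```

```bash

python3 -m crank '[[[0,0,0],[0,0,0],-1],[[0,0,0],[0,0,0],-1],[[0,0,0],[0,0,0],-1],[[0,0,0],[0,0,0],-1],[[0,0,0],[0,0,0],-1]]' 60
python3 -m crank '[[[0,0,0],[0,0,0],-1],[[0,0,0],[0,0,0.2],-1],[[0,0,0],[0,0,0.4],-1],[[0,0,0],[0,0,0.4],-1],[[0,0,0],[0,0,0.4],-1]]'
python3 -m crank '[[[0,0,0],[0,0,0.4],-1],[[0,0,0],[0,0,0],-1],[[0,0,0],[0,0,0],-1]]'
python3 - <<'E'
from h import *
pose(); c,im=shot("wrist","w16")
c2,im2=shot("side","sd16"); print(find("side",c2,"toggle_tip",.066),find("side",c2,"cover",.13))
cv2.imwrite("pics/m16.png",np.hstack([cv2.resize(im[...,::-1],(400,300)),cv2.resize(im2[210:350,190:377,::-1],(400,300))]))
E
```

```text
time_s: 31.47
tool_pos: [0.4558, 0.3487, 0.0941]
tool_rot: [-3.137, 0.137, -0.004]
contact_force: [-1.1, -0.8, 6.1]
grip_width: 0.0125
time_s: 31.88
tool_pos: [0.4544, 0.3479, 0.1489]
tool_rot: [3.138, -0.137, -0.001]
contact_force: [1.0, -0.3, -3.0]
grip_width: 0.0126
time_s: 32.13
tool_pos: [0.4554, 0.3484, 0.1652]
tool_rot: [-3.138, 0.137, -0.003]
contact_force: [0.5, 0.0, -3.2]
grip_width: 0.0125
t 32.1 tcp [0.4554 0.3484 0.1652] xax [ 0.996 -0.087  0.002] zax [ 0.002  0.001 -1.   ] w 0.0125 F [ 0.5  0.  -3.2] q6 0.53
[(0.54, [283.0, 296.0], [0.441, 0.355])] [(0.94, [277.0, 261.0], [0.458, 0.33])]
```

View pics/m16.png

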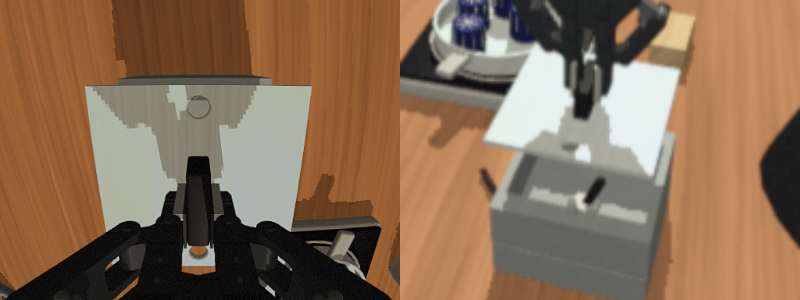

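The cover is held level, and the open box shows the toggle leaning to its off side. I'll put the cover down beyond the box, at x≈0.65.

```bash

python3 -m crank '[[[0,0,0],[0.5,0,0],-1],[[0,0,0],[0.8,0,0],-1],[[0,0,0],[0.8,0,0],-1],[[0,0,0],[0.8,0,0],-1],[[0,0,0],[0.8,0,0],-1]]' >/dev/null
python3 -m crank '[[[0,0,0],[0.8,0,0],-1],[[0,0,0],[0.38,0,0],-1],[[0,0,0],[0,0,-0.6],-1],[[0,0,0],[0,0,-0.8],-1],[[0,0,0],[0,0,-0.8],-1]]'
python3 -m crank '[[[0,0,0],[0,0,-0.8],-1],[[0,0,0],[0,0,-0.4],-1],[[0,0,0],[0,0,-0.2],-1],[[0,0,0],[0,0,-0.12],-1],[[0,0,0],[0,0,0],-1]]'
python3 -m crank '[[[0,0,0],[0,0,0],-1],[[0,0,0],[0,0,0],-1]]'
```

```text
time_s: 33.17
tool_pos: [0.6507, 0.3479, 0.0748]
tool_rot: [-3.138, 0.138, -0.001]
contact_force: [-0.3, -0.0, -3.2]
grip_width: 0.013
time_s: 33.58
tool_pos: [0.6507, 0.3484, 0.016]
tool_rot: [-3.138, 0.137, -0.001]
contact_force: [-0.1, -0.5, -2.4]
grip_width: 0.0123
time_s: 33.75
tool_pos: [0.6518, 0.3488, 0.018]
tool_rot: [-3.137, 0.137, -0.006]
contact_force: [0.4, -0.0, -2.3]
grip_width: 0.0133
```

```bash

python3 -m crank '[[[0,0,0],[0,0,-0.06],-1],[[0,0,0],[0,0,0],-1],[[0,0,0],[0,0,0],-0.2],[[0,0,0],[0,0,0],-0.2],[[0,0,0],[0,0,0],-0.2]]'
python3 -m crank '[[[0,0,0],[0,0,0.5],-0.2],[[0,0,0],[0,0,0.8],-0.2],[[0,0,0],[0,0,0.9],-0.2],[[0,0,0],[0,0,0.9],-1],[[0,0,0],[-0.6,0,0.3],-1]]'
python3 -m crank '[[[0,0,0],[-0.9,0,0],-1],[[0,0,0],[-0.9,0,0],-1],[[0,0,0],[-0.9,0,0],-1],[[0,0,0],[-0.9,0,0],-1],[[0,0,0],[-0.9,0,0],-1]]' >/dev/null
python3 -m crank '[[[0,0,0],[-0.8,0.09,0],-1],[[0,0,0],[0,0,0],-1],[[0,0,0],[0,0,0],-1]]'
python3 - <<'E'
from h import *
pose()
for n in("wrist","side","scene"):
    c,im=shot(n,n+"17"); print(n,"tip",find(n,c,"toggle_tip",.066),"box",find(n,c,"box_seat",.08),"cover",find(n,c,"cover",0))
E
```

```text
time_s: 34.17
tool_pos: [0.6507, 0.3483, 0.014]
tool_rot: [-3.138, 0.137, -0.002]
contact_force: [1.6, -0.1, 0.7]
grip_width: 0.0346
time_s: 34.58
tool_pos: [0.6324, 0.3484, 0.1571]
tool_rot: [-3.134, 0.14, -0.02]
contact_force: [1.9, 0.7, 0.8]
grip_width: 0.0109
time_s: 35.25
tool_pos: [0.413, 0.3522, 0.1498]
tool_rot: [-3.138, 0.134, -0.001]
contact_force: [1.5, -0.4, 0.7]
grip_width: 0.0001
t 35.2 tcp [0.413  0.3522 0.1498] xax [ 0.996 -0.085  0.001] zax [ 0.001  0.    -1.   ] w 0.0001 F [ 1.5 -0.4  0.7] q6 0.57
wrist tip [(0.73, [488.0, 156.0], [0.598, 0.367]), (0.59, [288.0, 194.0], [0.44, 0.35])] box [(0.95, [306.0, 201.0], [0.451, 0.348])] cover [(0.68, [490.0, 154.0], [0.652, 0.35])]
side tip [(0.57, [284.0, 296.0], [0.439, 0.355])] box [(0.82, [278.0, 291.0], [0.45, 0.358])] cover [(0.59, [185.0, 304.0], [0.651, 0.356])]
scene tip [(0.65, [295.0, 196.0], [0.632, 0.064]), (0.63, [280.0, 198.0], [0.625, 0.02]), (0.6, [348.0, 145.0], [0.453, 0.349]), (0.6, [250.0, 269.0], [0.835, -0.149])] box [(0.74, [350.0, 141.0], [0.454, 0.354])] cover [(0.91, [379.0, 190.0], [0.64, 0.365])]
```

The tip is at (0.440, 0.351), as expected. I'll go down behind it and push.

```bash

python3 -m crank '[[[0,0,0],[0.02,0,-0.7],-1],[[0,0,0],[0,0,-0.8],-1],[[0,0,0],[0,0,-0.5],-1],[[0,0,0],[0,0,-0.3],-1],[[0,0,0],[0,0,0],-1]]'
python3 -m crank '[[[0,0,0],[0.1,-0.009,0],-1],[[0,0,0],[0.1,-0.009,0],-1],[[0,0,0],[0.1,-0.009,0],-1],[[0,0,0],[0,0,0],-1]]'
python3 -m crank '[[[0,0,0],[0.1,-0.009,0],-1],[[0,0,0],[0.1,-0.009,0],-1],[[0,0,0],[0,0,0],-1]]'
python3 -m crank '[[[0,0,0],[0.1,-0.009,0],-1],[[0,0,0],[0,0,0],-1]]'
```

```text
time_s: 36.27
tool_pos: [0.413, 0.3506, 0.0543]
tool_rot: [3.136, -0.137, -0.007]
contact_force: [0.4, -0.1, 0.1]
grip_width: 0.0001
time_s: 36.6
tool_pos: [0.4291, 0.3513, 0.059]
tool_rot: [-3.137, 0.138, -0.005]
contact_force: [-1.2, 0.6, 1.5]
grip_width: 0.0001
time_s: 36.85
tool_pos: [0.4362, 0.35, 0.0577]
tool_rot: [-3.138, 0.138, -0.002]
contact_force: [-0.3, -0.7, 0.3]
grip_width: -0.0003
time_s: 37.02
tool_pos: [0.4396, 0.3495, 0.0572]
tool_rot: [-3.138, 0.138, -0.001]
contact_force: [-0.7, -0.3, 0.6]
grip_width: 0.0
```

```bash

python3 -m crank '[[[0,0,0],[0.1,-0.009,0],-1],[[0,0,0],[0,0,0],-1]]'
python3 -m crank '[[[0,0,0],[0.1,-0.009,0],-1],[[0,0,0],[0,0,0],-1]]'
python3 - <<'E'
from h import *
pose()
for n in("side","scene"):
    c,im=shot(n,n+"18"); print(n,"tip",find(n,c,"toggle_tip",.066))
E
```

```text
time_s: 37.18
tool_pos: [0.4434, 0.3491, 0.057]
tool_rot: [3.138, -0.137, 0.0]
contact_force: [0.3, -0.6, -0.1]
grip_width: -0.0
time_s: 37.35
tool_pos: [0.4474, 0.3487, 0.057]
tool_rot: [3.138, -0.137, 0.0]
contact_force: [-0.3, -0.3, -1.5]
grip_width: -0.0
t 37.4 tcp [0.4474 0.3487 0.057 ] xax [ 0.996 -0.087  0.   ] zax [ 0. -0. -1.] w -0.0 F [-0.3 -0.3 -1.5] q6 0.54
side tip [(0.53, [275.0, 291.0], [0.458, 0.346])]
scene tip [(0.5, [351.0, 146.0], [0.466, 0.353])]
```

```bash

python3 -m crank '[[[0,0,0],[0.08,-0.007,0],-1],[[0,0,0],[0,0,0],-1]]'
python3 -m crank '[[[0,0,0],[0.08,-0.007,0],-1],[[0,0,0],[0,0,0],-1]]'
python3 - <<'E'
from h import *
pose()
for n in("side","scene"):
    c,im=shot(n,n+"19"); print(n,"tip",find(n,c,"toggle_tip",.066))
E
```

```text
time_s: 37.72
tool_pos: [0.4494, 0.3486, 0.0569]
tool_rot: [3.138, -0.137, -0.003]
contact_force: [-3.7, -0.1, 1.1]
grip_width: -0.0001
time_s: 37.88
tool_pos: [0.4501, 0.3485, 0.0566]
tool_rot: [3.138, -0.137, -0.011]
contact_force: [-13.8, 1.6, 7.6]
grip_width: 0.0003
t 37.9 tcp [0.4501 0.3485 0.0566] xax [ 0.996 -0.087 -0.007] zax [-0.007 -0.001 -1.   ] w 0.0003 F [-13.8   1.6   7.6] q6 0.53
side tip [(0.53, [270.0, 294.0], [0.467, 0.356])]
scene tip [(0.52, [353.0, 148.0], [0.478, 0.355]), (0.27, [316.0, 196.0], [0.656, 0.119])]
```

The force rose to 14 N at the end stop, with the tip at about 0.47. I'll retreat, rise and go back over the cover.

```bash

python3 -m crank '[[[0,0,0],[-0.2,0.018,0],-1],[[0,0,0],[-0.2,0.018,0],-1],[[0,0,0],[0,0,0.6],-1],[[0,0,0],[0,0,0.9],-1],[[0,0,0],[0,0,0.9],-1]]'
python3 -m crank '[[[0,0,0],[0,0,0.6],-1],[[0,0,0],[0,0,0],-1],[[0,0,0],[0,0,0],-0.05],[[0,0,0],[0,0,0],-0.05]]'
python3 - <<'E'
from h import *
pose()
for n in("wrist","side","scene"):
    c,im=shot(n,n+"20"); print(n,"tip",find(n,c,"toggle_tip",.066),"cover",find(n,c,"cover",0),"box",find(n,c,"box_seat",.08))
E
python3 -m crank '[[[0,0,0],[0.6,0,0],-0.05],[[0,0,0],[0.9,0,0],-0.05],[[0,0,0],[0.9,0,0],-0.05],[[0,0,0],[0.9,0,0],-0.05],[[0,0,0],[0.9,0,0],-0.05]]' >/dev/null
python3 -m crank '[[[0,0,0],[0.9,0,0],-0.05],[[0,0,0],[0.05,-0.03,0],-0.05],[[0,0,0],[0,0,0],-0.05],[[0,0,0],[0,0,0],-0.05]]'
python3 - <<'E'
from h import *
pose(); c,im=shot("wrist","w21"); print(find("wrist",c,"cover",0))
g=im.max(2); x0,y0=200,120
m=np.uint8(g[y0:330,x0:310]<70); n,l,st,ce=cv2.connectedComponentsWithStats(m)
for i in range(1,n):
    if st[i,4]>150: print(st[i],ce[i]+[x0,y0])
print(proj(c,[[.6507,.3485,.035]]))
E
```

```text
time_s: 38.5
tool_pos: [0.4363, 0.3492, 0.1532]
tool_rot: [3.137, -0.137, -0.003]
contact_force: [1.6, -0.1, 1.0]
grip_width: 0.0002
time_s: 38.83
tool_pos: [0.4369, 0.3494, 0.1765]
tool_rot: [3.138, -0.137, -0.0]
contact_force: [-0.1, -0.3, -0.5]
grip_width: 0.023
t 38.8 tcp [0.4369 0.3494 0.1765] xax [ 0.996 -0.087 -0.   ] zax [-0. -0. -1.] w 0.023 F [-0.1 -0.3 -0.5] q6 0.55
wrist tip [(0.89, [288.0, 182.0], [0.467, 0.347])] cover [(0.72, [451.0, 149.0], [0.649, 0.348])] box [(0.56, [271.0, 184.0], [0.452, 0.351])]
side tip [(0.55, [185.0, 301.0], [0.624, 0.407]), (0.47, [272.0, 294.0], [0.464, 0.353])] cover [(0.74, [187.0, 305.0], [0.646, 0.359])] box [(0.72, [278.0, 289.0], [0.451, 0.352])]
scene tip [(0.37, [350.0, 149.0], [0.478, 0.343]), (0.3, [300.0, 195.0], [0.631, 0.079])] cover [(0.69, [379.0, 194.0], [0.654, 0.357])] box [(0.92, [349.0, 138.0], [0.435, 0.363])]
time_s: 40.18
tool_pos: [0.6429, 0.3484, 0.1763]
tool_rot: [3.138, -0.138, -0.002]
contact_force: [-0.5, -0.1, 0.1]
grip_width: 0.0408
t 40.2 tcp [0.6429 0.3484 0.1763] xax [ 0.996 -0.088 -0.002] zax [-0.002 -0.    -1.   ] w 0.0408 F [-0.5 -0.1  0.1] q6 0.42
[]
[ 55  21  15  55 799] [261.86357947 167.88986233]
[   0  117  110   93 3368] [259.68497625 293.14340855]
[  0 199  49  11 224] [221.29910714 322.64285714]
[[261.16032329 171.79752468]]
```

The toggle tip reads at the on side (0.467 against box centre 0.4545). I'll regrip the cover where I released it.

```bash

python3 -m crank '[[[0,0,0],[0.2,0,-0.6],-0.05],[[0,0,0],[0,0,-0.9],-0.05],[[0,0,0],[0,0,-0.9],-0.05],[[0,0,0],[0,0,-0.9],-0.05],[[0,0,0],[0,0,-0.5],-0.05]]' >/dev/null
python3 -m crank '[[[0,0,0],[0,0,-0.2],-0.05],[[0,0,0],[0,0,0],-0.05],[[0,0,0],[0,0,0],-0.05]]'
python3 -m crank '[[[0,0,0],[0,0,0],-1],[[0,0,0],[0,0,0],-1],[[0,0,0],[0,0,0],-1],[[0,0,0],[0,0,0],-1],[[0,0,0],[0,0,0],-1]]' 60
python3 -m crank '[[[0,0,0],[0,0,0],-1],[[0,0,0],[0,0,0.3],-1],[[0,0,0],[0,0,0.8],-1],[[0,0,0],[0,0,0.8],-1],[[0,0,0],[0,0,0.8],-1]]'
python3 -m crank '[[[0,0,0],[0,0,0.8],-1],[[0,0,0],[0,0,0.4],-1],[[0,0,0],[-0.4,0,0],-1],[[0,0,0],[-0.8,0,0],-1],[[0,0,0],[-0.8,0,0],-1]]'
python3 -m crank '[[[0,0,0],[-0.8,0,0],-1],[[0,0,0],[-0.8,0,0],-1],[[0,0,0],[-0.8,0,0],-1],[[0,0,0],[-0.4,0,0],-1],[[0,0,0],[0,0,0],-1]]'
python3 -m crank '[[[0,0,0],[0,0,0],-1],[[0,0,0],[0,0,0],-1]]'
python3 - <<'E'
from h import *
pose()
for n in("wrist","side","scene"):
    c,im=shot(n,n+"22"); print(n,"cover",find(n,c,"cover",.145),"box",find(n,c,"box_seat",.08),find(n,c,"tumbler1",.034))
E
```

```text
time_s: 40.95
tool_pos: [0.6517, 0.3493, 0.0188]
tool_rot: [-3.138, 0.136, -0.003]
contact_force: [0.5, 0.6, 1.5]
grip_width: 0.0403
time_s: 41.37
tool_pos: [0.6531, 0.3493, 0.0204]
tool_rot: [-3.137, 0.137, -0.006]
contact_force: [-1.6, 0.7, 7.2]
grip_width: 0.0124
time_s: 41.78
tool_pos: [0.6507, 0.3482, 0.1262]
tool_rot: [3.138, -0.137, -0.002]
contact_force: [1.5, 0.2, -2.0]
grip_width: 0.0119
time_s: 42.2
tool_pos: [0.571, 0.348, 0.1741]
tool_rot: [-3.138, 0.139, -0.002]
contact_force: [-0.1, 1.7, -3.0]
grip_width: 0.0122
time_s: 42.62
tool_pos: [0.4553, 0.3487, 0.1735]
tool_rot: [3.138, -0.134, -0.004]
contact_force: [1.4, -0.2, -3.4]
grip_width: 0.0122
time_s: 42.78
tool_pos: [0.4603, 0.3486, 0.1741]
tool_rot: [-3.138, 0.137, -0.003]
contact_force: [0.7, -0.8, -3.1]
grip_width: 0.0127
t 42.8 tcp [0.4603 0.3486 0.1741] xax [ 0.996 -0.087  0.002] zax [ 0.002  0.001 -1.   ] w 0.0127 F [ 0.7 -0.8 -3.1] q6 0.53
wrist cover [(0.63, [251.0, 231.0], [0.459, 0.344])] box [] [(0.61, [360.0, 370.0], [0.572, 0.084])]
side cover [(0.92, [272.0, 260.0], [0.465, 0.346]), (0.57, [222.0, 223.0], [0.593, 0.248])] box [(0.86, [278.0, 288.0], [0.451, 0.351])] [(0.77, [224.0, 222.0], [0.641, 0.085]), (0.63, [221.0, 236.0], [0.631, 0.149]), (0.46, [240.0, 214.0], [0.607, 0.039]), (0.44, [233.0, 226.0], [0.613, 0.097]), (0.42, [248.0, 228.0], [0.572, 0.099])]
scene cover [(0.83, [355.0, 121.0], [0.435, 0.376]), (0.59, [314.0, 195.0], [0.725, 0.071])] box [(0.74, [348.0, 142.0], [0.461, 0.345])] [(0.71, [284.0, 200.0], [0.606, 0.04]), (0.67, [146.0, 217.0], [0.527, -0.362]), (0.54, [305.0, 206.0], [0.65, 0.089]), (0.53, [318.0, 196.0], [0.628, 0.147]), (0.47, [296.0, 193.0], [0.59, 0.088])]
```

```bash

python3 -m crank '[[[0,0,0],[-0.12,0.01,-0.4],-1],[[0,0,0],[0,0,-0.5],-1],[[0,0,0],[0,0,-0.3],-1],[[0,0,0],[0,0,0],-1],[[0,0,0],[0,0,0],-1]]'
python3 -m crank '[[[0,0,0],[0,0,0],-1]]'
python3 - <<'E'
from h import *
pose()
c,im=shot("side","sd23"); c2,im2=shot("scene","sc23")
E
```

```text
time_s: 43.8
tool_pos: [0.4541, 0.3487, 0.1245]
tool_rot: [3.138, -0.137, -0.003]
contact_force: [0.1, -0.6, -2.2]
grip_width: 0.0122
time_s: 43.88
tool_pos: [0.4552, 0.3492, 0.126]
tool_rot: [-3.138, 0.137, -0.002]
contact_force: [-0.1, 0.6, -2.8]
grip_width: 0.0118
t 43.9 tcp [0.4552 0.3492 0.126 ] xax [ 0.996 -0.087  0.001] zax [ 0.001  0.001 -1.   ] w 0.0118 F [-0.1  0.6 -2.8] q6 0.54
```

Aligned to within 1 mm. I'll lower it slowly, watching the force.

```bash

python3 -m crank '[[[0,0,0],[0,0,-0.15],-1],[[0,0,0],[0,0,-0.15],-1],[[0,0,0],[0,0,-0.1],-1],[[0,0,0],[0,0,0],-1]]'
python3 -m crank '[[[0,0,0],[0,0,-0.1],-1],[[0,0,0],[0,0,-0.1],-1],[[0,0,0],[0,0,0],-1]]'
python3 -m crank '[[[0,0,0],[0,0,-0.08],-1],[[0,0,0],[0,0,-0.05],-1],[[0,0,0],[0,0,0],-1]]'
```

```text
time_s: 44.32
tool_pos: [0.4537, 0.3485, 0.1077]
tool_rot: [3.137, -0.137, -0.003]
contact_force: [-0.8, -0.1, -2.4]
grip_width: 0.0123
time_s: 44.57
tool_pos: [0.4546, 0.349, 0.1007]
tool_rot: [-3.139, 0.137, 0.0]
contact_force: [-0.5, -1.0, -4.2]
grip_width: 0.0121
time_s: 44.82
tool_pos: [0.4549, 0.3491, 0.1003]
tool_rot: [3.138, -0.136, 0.001]
contact_force: [-13.3, -8.8, 30.0]
grip_width: 0.0122
```

The regrip offset was 20.4 mm above the underside, so z=0.1003 means the cover is seated on the rim at 80 mm. I'll relieve the load and release.

```bash

python3 -m crank '[[[0,0,0],[0,0,0.07],-1],[[0,0,0],[0,0,0.03],-1],[[0,0,0],[0,0,0],-1],[[0,0,0],[0,0,0],-0.2],[[0,0,0],[0,0,0],-0.2]]'
python3 -m crank '[[[0,0,0],[0,0,0],-0.1],[[0,0,0],[0,0,0],-0.1],[[0,0,0],[0,0,0.4],-0.1],[[0,0,0],[0,0,0.8],-0.1],[[0,0,0],[0,0,0.9],-0.1]]'
python3 -m crank '[[[0,0,0],[0,-0.4,0.9],0.5],[[0,0,0],[0,-0.8,0.4],0.5],[[0,0,0],[0,-0.5,0],0.5],[[0,0,0],[0,0,0],0.5],[[0,0,0],[0,0,0],0.5]]'
python3 - <<'E'
from h import *
pose()
for n in("wrist","side","scene"):
    c,im=shot(n,n+"24"); print(n,"cover",find(n,c,"cover",.08),"pan",find(n,c,"pan",.03),find(n,c,"tumbler1",.034),"triple",find(n,c,"place_triple",.03))
w=cv2.imread("pics/wrist24.png");s=cv2.imread("pics/side24.png")
cv2.imwrite("pics/m24.png",np.hstack([cv2.resize(w,(400,300)),cv2.resize(s[180:345,150:370],(400,300))]))
E
```

```text
time_s: 45.23
tool_pos: [0.4547, 0.349, 0.0998]
tool_rot: [-3.139, 0.137, -0.0]
contact_force: [-1.1, 0.8, 0.5]
grip_width: 0.0339
time_s: 45.65
tool_pos: [0.4529, 0.3481, 0.1824]
tool_rot: [3.136, -0.137, -0.008]
contact_force: [0.8, 0.3, 0.4]
grip_width: 0.0387
time_s: 46.07
tool_pos: [0.4548, 0.2804, 0.2362]
tool_rot: [-3.138, 0.14, -0.001]
contact_force: [0.3, -0.9, -0.7]
grip_width: 0.0643
t 46.1 tcp [0.4548 0.2804 0.2362] xax [ 0.996 -0.089  0.   ] zax [ 0.001  0.    -1.   ] w 0.0643 F [ 0.3 -0.9 -0.7] q6 0.42
wrist cover [(0.97, [248.0, 97.0], [0.457, 0.349])] pan [(0.92, [376.0, 288.0], [0.605, 0.086])] [(0.79, [404.0, 288.0], [0.641, 0.084]), (0.72, [397.0, 256.0], [0.628, 0.137])] triple []
side cover [(0.74, [277.0, 287.0], [0.455, 0.348]), (0.57, [321.0, 234.0], [0.381, 0.152])] pan [(0.88, [233.0, 226.0], [0.613, 0.094])] [(0.74, [247.0, 228.0], [0.573, 0.1]), (0.61, [226.0, 223.0], [0.636, 0.088]), (0.52, [220.0, 234.0], [0.636, 0.141]), (0.5, [242.0, 214.0], [0.604, 0.038])] triple []
scene cover [(0.68, [351.0, 138.0], [0.437, 0.368]), (0.55, [304.0, 210.0], [0.707, 0.055])] pan [(0.6, [296.0, 194.0], [0.587, 0.09]), (0.54, [249.0, 270.0], [0.811, -0.143])] [(0.74, [302.0, 204.0], [0.64, 0.087]), (0.61, [317.0, 197.0], [0.627, 0.141]), (0.55, [294.0, 192.0], [0.583, 0.086]), (0.53, [280.0, 198.0], [0.591, 0.034])] triple []
```

View pics/m24.png

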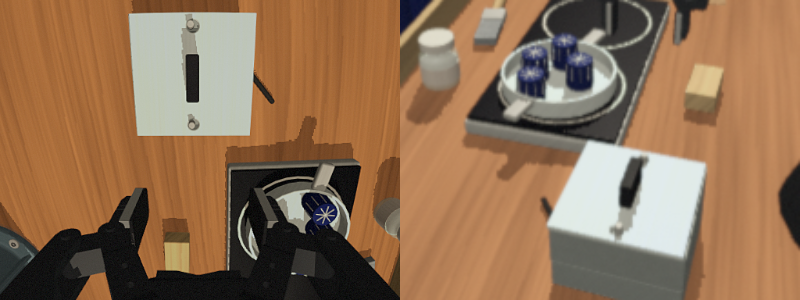

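The view shows both pins up through the cover, the cover flat on the box, and the pan with four upright tumblers on the triple rings. One numeric check of the cover, then hand-in.

```bash
python3 - <<'E'
from h import *
c=cam("wrist"); im=cv2.imread("pics/wrist24.png")
m=np.uint8((im.min(2)>150)); m[190:]=0
n,l,st,ce=cv2.connectedComponentsWithStats(m); i=1+st[1:,4].argmax()
h=cv2.convexHull(cv2.findNonZero(np.uint8(l==i))); q=cv2.approxPolyDP(h,.04*cv2.arcLength(h,True),True)[:,0]
P=np.array([onz(c,p,.085)[:2] for p in q.astype(float)]); print(q.tolist(),P.round(4).tolist(),P.mean(0).round(4))
print([round(float(np.linalg.norm(P[k]-P[k-1])),4) for k in range(len(P))]); print("bar",onz(c,(246,87),.115).round(4)); print(r.sense()["contact_force"])
order.job_done()
E
```

```text
[[327, 17], [319, 172], [177, 173], [165, 18]] [[0.5301, 0.411], [0.5187, 0.2733], [0.3809, 0.2845], [0.3917, 0.4227]] [0.4553 0.3479]
[0.1389, 0.1382, 0.1382, 0.1387]
bar [0.4562 0.3588 0.115 ]
[ 0.45836451 -0.24969944  0.79000458]
the job is handed in; nothing more can be done
```

The job is handed in, with every step done and nothing in my last checks suggesting a failure. `job_done` reports no verdict, so I can't confirm the result.

- **Tumblers:** All four went into the pan at its starting place. One was knocked about 2 cm aside on the way but stayed upright in the pan. The last pictures show all four standing on the pan floor.
- **Pan:** I slid it by one ear, without lifting, onto the three-ring place. My fits put it within about 5 mm of the centre of that place. The networks' later pan readings scattered by up to about 2 cm between cameras, so I trusted the fits.
- **Toggle:** I pushed it until the force rose to 14 N at its end stop. Afterwards the wrist camera showed the tip 12.5 mm to the on side of the box centre. It was not checked again once the cover was back on.
- **Cover:** It is back over both pins. Its measured centre is (0.4553, 0.3479), about 1 mm from the box centre I measured from the pins. All four edges measured alike, which fits a flat, level cover. My grip-bar reading, about 10 mm off in y, came from a rough hand-picked pixel, so I disregarded it.
- **Other things:** The jar, brush and block show in their places in the last pictures. The gripper was clear of everything at hand-in. The robot's clock showed about 46 s of the 210 s allowed.

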